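Open a stuck tin, pack the game men, close it with the lid that fits

TASK

The lid of the game tin has lost its knob and is stuck: pick up the pry bar, lever the lid up by its tab with the bar (not with the fingers), put the broken lid in the reject box and lay the bar back on its rubber mat. Put all the wooden game men into the tin, then find by trying which of the three spare lids fits and press it fully home until it snaps on; leave the other two lids lying on the bench, and do not knock the crockery about.

Things in the scene. Friction and masses are not known exactly. Their poses are not given: they have to be found in the camera images.
- tin: Round open steel tin, 61 mm across, mouth 56 mm, rim 80 mm and inner floor 9 mm above the bench, fixed on a wooden holder plate 6 mm thick, 80 mm wide, reaching 90 mm to the tin's -x side and 45 mm to +x. Origin: on the tin's axis at bench level, z up; its -x points to the fulcrum stop and the stuck lid's tab.
- tin_rim (a point): Centre of the mouth at rim height. Three small spring noses just inside the rim snap over the bead of a lid's plug. Pressing a fitting lid home takes 10 to 20 N straight down; its disc then lies on the rim (lid origin 68.5 mm above the tin's). A lid that does not fit stays at least 5 mm higher. Fully home it stays on by itself.
- fulcrum (a point): Top centre of the fixed steel fulcrum stop: an upright plate 8 mm thick, 40 mm wide along the tin's y, 70 mm from the tin's axis, top 70.5 mm above the bench. The pry bar pivots on it.
- old_lid: The stuck lid, its knob gone: aluminium disc 67 mm across, 5 mm thick, on a plug 11.5 mm deep, with a flat tab (26 mm wide, 5 mm thick) out to 47 mm from the axis in the lid's -x. Origin: centre of the plug's underside, z up (disc from 11.5 to 16.5 mm); seated 68.5 mm above the bench. 50 g. Levered loose, it stays tilted, tab up, and can be grasped across the disc along its y; up to 10 N lifts it off.
- old_lid_tab (a point): Underside of the old lid's tab, 44 mm from its axis (3 mm from the tab's end). Seated: 80 mm above the bench. About 5 to 10 N upwards under it levers the lid against the noses; raised some 12 mm the tab side snaps free and stays up. If it stays more than 6 mm up, the lid is loose.
- pry_bar: Pry bar, 140 g: steel blade 130 x 22 x 6 mm with an upright wooden grip (60 mm along the blade, 18 mm wide, 36 mm tall, from 6 to 42 mm above the origin). Origin: underside of the blade below the grip's middle; x along the blade to the tip 100 mm away; z up. In use the blade lies over the fulcrum, its tip under the tab (gap 9.5 mm); pushing the grip down lifts the tip.
- bar_tip (a point): Middle of the pry bar's tip, at half its thickness.
- mat: Fixed black rubber mat, 190 x 100 mm (x, y), 3 mm thick, the place of the pry bar. Origin: centre of its underside.
- reject_box: Fixed open cardboard box 130 x 130 mm, 45 mm tall, walls 4 mm. Origin: centre of its underside.
- lid_a: Spare lid a, one of three look-alikes: aluminium disc 67 mm across, 5 mm thick, dark wooden knob (18 mm across, 24 mm tall) on top, round plug 11.5 mm deep below, on which it stands. The plugs differ by a few mm; only one lid fits the tin. 50 g. Origin: centre of the plug's underside, z up: disc 11.5 to 16.5 mm, knob 16.5 to 40.5 mm. Yaw does not matter.
- lid_b: Spare lid b, one of three look-alikes: aluminium disc 67 mm across, 5 mm thick, dark wooden knob (18 mm across, 24 mm tall) on top, round plug 11.5 mm deep below, on which it stands. The plugs differ by a few mm; only one lid fits the tin. 50 g. Origin: centre of the plug's underside, z up: disc 11.5 to 16.5 mm, knob 16.5 to 40.5 mm. Yaw does not matter.
- lid_c: Spare lid c, one of three look-alikes: aluminium disc 67 mm across, 5 mm thick, dark wooden knob (18 mm across, 24 mm tall) on top, round plug 11.5 mm deep below, on which it stands. The plugs differ by a few mm; only one lid fits the tin. 50 g. Origin: centre of the plug's underside, z up: disc 11.5 to 16.5 mm, knob 16.5 to 40.5 mm. Yaw does not matter.
- man1: Round wooden game man: 18 mm thick, 26 mm tall with a ball head, standing on the bench at the start. 15 g. Origin: centre of its foot, z up. May be absent. Four of them fit side by side on the tin's floor; heaped up in the middle they can stand in the way of the lid, whose plug reaches 11.5 mm below the rim.
- man2: Round wooden game man: 18 mm thick, 26 mm tall with a ball head, standing on the bench at the start. 15 g. Origin: centre of its foot, z up. May be absent. Four of them fit side by side on the tin's floor; heaped up in the middle they can stand in the way of the lid, whose plug reaches 11.5 mm below the rim.
- man3: Round wooden game man: 18 mm thick, 26 mm tall with a ball head, standing on the bench at the start. 15 g. Origin: centre of its foot, z up. May be absent. Four of them fit side by side on the tin's floor; heaped up in the middle they can stand in the way of the lid, whose plug reaches 11.5 mm below the rim.
- man4: Round wooden game man: 18 mm thick, 26 mm tall with a ball head, standing on the bench at the start. 15 g. Origin: centre of its foot, z up. May be absent. Four of them fit side by side on the tin's floor; heaped up in the middle they can stand in the way of the lid, whose plug reaches 11.5 mm below the rim.
- mug: Bystander: white mug 76 mm across with a handle, 85 mm tall; origin under its centre.
- bowl: Bystander: blue bowl 110 mm across, 50 mm tall; origin under its centre.
- jar: Bystander: amber glass jar 60 mm across, 70 mm tall; origin under its centre.
Mind the look-alikes: they are no part of the job. Leave any green, purple or yellow look-alike of the lid_a alone.

How it is judged:
By the outcome, as a careful person would: the job done as asked, in the order asked, and still so for the second after the job is handed in, with the robot touching nothing.
Of man1, man2, man3, man4 only 2 to 4 are there at a start; the rules pass over those that are not, and their reading is None.
At some moment in a run one of lid_a, lid_b, lid_c may be knocked a few centimetres aside while the robot is not near it.
It also fails if it takes over 210 s, if anything falls off the work surface, if the arm or the gripper's body presses on something with over 40 N, if the wrist force passes 120 N, or if a joint passes its speed limit or range.

ROBOT

A 7-joint arm with a two-finger parallel gripper is mounted at the origin on the work surface. World frame = base frame: x ahead of the robot, y to its left, z up, the work surface at z = 0. Lengths are in m, angles in rad, forces in N, time in s.
With the tool pointing down it reaches from about 0.4 to 0.875 m from the base axis. Payload 6.5 kg.
Tool frame: the origin (TCP) lies on the mounting face of the last link; the fingertips stand 166 mm ahead of it and the grasp point (between the pads) lies 147 mm ahead of it; z points along the fingers, y is the line along which they close (so a half turn about z gives the same grasp; the last joint's range is limited). The gripper opens to 88 mm and grips with 3 to 60 N. Pads are 18 mm wide; open, the fingers measure 123 mm over their backs; the gripper's body (75 mm by 187 mm) begins 45 mm behind the grasp point.
Start: joints at [-1.343, 0.536, -0.004, 1.538, 0.003, 1.067, -0.071], TCP at [0.188, 0.622, 0.405] pointing down, gripper open.
Joint ranges: [-2.7, 2.7], [-0.37, 2.16], [-1.27, 1.26], [0.24, 2.4], [-1.31, 4.45], [0.19, 1.91], [-2.76, 2.76]. Speed limits (rad/s): [2.39, 2.39, 3.14, 3.14, 3.14, 3.14, 3.14].

INTERFACE

Orientations are given as a 3x3 rotation matrix whose columns are the frame's x, y, z axes.
In Python, from plant import get_obs, vision, arm gives the robot as it stands.
- The arm moves only by the shell command python3 -m pendant 'ROWS' [OPENING] [FORCE]. ROWS is JSON, a list of rows, each an object of numbers: "x", "y", "z": the shift along the tool's x, y, z in m; "rx", "ry", "rz": the turn, a rotation vector about the tool's x, y, z in rad. In form: [{"x": .., "y": .., "z": .., "rx": .., "ry": .., "rz": ..}, ...]. A call has 1 to 5 rows; each row shifts and turns the commanded pose from where the row before left it, along the tool's axes as they then stand; what a row does not reach is not made up. A row lasts 1/10 s, in which the tool goes at most 50 mm and 8.59 degrees, less where a joint would pass 70% of its speed; a pose out of reach is approached as far as the arm can. A call with a gripper value outside its range is refused whole. OPENING is the closure in counts, from 0 (fully open) to 255 (shut), set as the call begins (- or left out, the last holds). The fingers move at their own pace and stop on an object; FORCE is the grip in N (left out, the last holds). Time passes only in rows, so rows that do not move let the fingers close. It gives the time, the measured TCP pose, the force, the opening and the grip force at its end, in the units of the state.
- get_obs(): the state, without advancing time (a new reading comes with each control period).
- vision.snapshot(name): name is "scene" or "top" or "wrist"; returns a dict with "img" (480x640x3 uint8, blue, green, red), "fx", "fy", "cx", "cy" (pixels), "k1" (the pictures are not rectified: a ray, as slopes to the right and down, at radius r is drawn at 1 + k1 r^2 times it, then the intrinsics apply), "R" (3x3) and "t" (3): a world point X has camera coordinates R X + t. Camera axes: x right, y down, z forward; pixel columns grow to the right and rows downward; lengths in m; the calibration is good to about 2 mm. A picture is of the moment at which its call begins. There is no depth.
- arm.sign_off(): hands the job in; it is judged then, once.
Trained networks look in the newest picture that a camera, given by its name, has taken for a name from the list of things; names that differ only in an ending like _2 or _b are one class to them, and where a whole thing is asked for, a point or a joint stands for the part that bears it (a point fixed in the world has none). Each returns a list of dicts, best first, with "confidence" (0 to 1); they miss things now and then, are a little off and sometimes report something else, mostly with a low value. They report only what shows in the picture. A call takes as long as a camera call. They do not tell look-alikes from the thing itself.
- vision.find_in(camera, target): "xyz" ([x, y, z] in m, in the coordinates of the camera as it stood for that picture, good to about 4 mm: the middle of the surface that is visible of it).
- vision.mark_of(camera, target): "xyz" ([x, y, z] in m, in the coordinates of the camera as it stood for that picture, good to about 4 mm: a listed point, or the origin of a listed thing).
The state is a dict: "time": time; "q": joint angles; "qvel": joint speeds; "joint_torque": joint torques, N m; "eef_pos": TCP position; "ee_rot": TCP orientation; "contact_force": force on the tool from outside, world axes, zero at the start; "torque": the same for the moment, N m; "grip_width": finger opening in m; "gripper_force": force on a finger pad.
Only numpy, scipy, OpenCV 4.12 (cv2) and the standard library are available. Lean on these libraries where they do the work, as an engineer would, in place of code of your own. Each camera call takes 0.05 s, during which the arm holds its last target. There are 200 camera calls.

## Working session

There is one attempt and no reset: what is moved stays moved. The work goes in short steps, Python scripts to look and compute and a shell command to move; the robot and the scene stay as the last step left them, time stands still between calls to the robot, and variables do not carry over. Pictures are saved under pics/ and viewed, at most 14 in all, crops included, and the job is handed in when it is done.

```bash
ls; mkdir -p pics; cat > h.py <<'E'
import numpy as np, cv2
from plant import get_obs, vision, arm
def snap(c,name=None):
    s=vision.snapshot(c)
    if name: cv2.imwrite(f'pics/{name}.png',s['img'])
    return s
def w(s,p): return np.array(s['R']).T@(np.array(p)-np.array(s['t']))
def px(s,X):
    c=np.array(s['R'])@np.array(X)+np.array(s['t']); a=c[:2]/c[2]; a=a*(1+s['k1']*(a@a))
    return np.array([s['fx']*a[0]+s['cx'],s['fy']*a[1]+s['cy']])
def find(cam,s,names,f='mark_of',n=4,th=.3):
    for t in names:
        for d in getattr(vision,f)(cam,t)[:n]:
            if d['confidence']>th:
                X=w(s,d['xyz']); print(cam,t,round(d['confidence'],2),np.round(X,4),np.round(px(s,X)).astype(int))
def plane(s,u,v,z):
    K=np.array([[s['fx'],0,s['cx']],[0,s['fy'],s['cy']],[0,0,1.]])
    a=cv2.undistortPoints(np.array([[[u,v]]],float),K,np.array([s['k1'],0,0,0.]))[0,0]
    R=np.array(s['R']);C=-R.T@np.array(s['t']);d=R.T@np.array([a[0],a[1],1]);return C+d*(z-C[2])/d[2]
E
python3 - <<'E'
from h import *
o=get_obs(); print(o['time'],o['eef_pos'],o['ee_rot'],o['grip_width'])
for c in ['top','scene']:
    s=snap(c,c+'0'); print(c,'cam at',-np.array(s['R']).T@np.array(s['t']))
    find(c,s,['tin_rim','fulcrum','old_lid','old_lid_tab','pry_bar','bar_tip','mat','reject_box','mug','bowl','jar'],n=2)
    find(c,s,['lid_a','man1'],n=7)
E
```

```text
pics
0.0 [0.18812076 0.62184336 0.40383128] [[-9.57186064e-01  2.89473149e-01 -3.68103464e-04]
 [ 2.89473350e-01  9.57184570e-01 -1.69697175e-03]
 [-1.38884800e-04 -1.73087385e-03 -9.99998492e-01]] 0.08826729552505537
top cam at [ 3.08276141e-01 -3.80568938e-04  1.38738105e+00]
top tin_rim 0.92 [ 0.6428 -0.0478  0.0797] [340 203]
top fulcrum 0.84 [ 0.7157 -0.0325  0.0669] [335 181]
top fulcrum 0.32 [ 0.6491 -0.0494 -0.0035] [339 207]
top old_lid 0.68 [ 0.6434 -0.054   0.0688] [341 203]
top old_lid_tab 0.69 [ 0.6914 -0.0345  0.0805] [336 187]
top pry_bar 0.89 [ 0.4324 -0.2107  0.0026] [389 275]
top bar_tip 0.55 [ 0.5312 -0.2375  0.0074] [398 244]
top mat 0.72 [ 5.853e-01  3.222e-01 -5.000e-04] [222 223]
top mat 0.55 [ 0.4721 -0.2195 -0.0011] [392 263]
top reject_box 0.94 [5.873e-01 3.226e-01 4.000e-04] [222 223]
top mug 0.77 [ 0.7659  0.2406 -0.0009] [251 170]
top bowl 0.94 [ 0.7509 -0.1128 -0.0018] [359 177]
top bowl 0.62 [ 0.648  -0.0512 -0.0027] [340 207]
top jar 0.67 [ 0.7276 -0.2646 -0.0016] [406 185]
top lid_a 0.88 [ 0.2786 -0.4562 -0.0062] [468 327]
top lid_a 0.76 [ 0.4763 -0.3
[... 1065 characters left out ...]
8]
scene reject_box 0.44 [ 0.6419 -0.048  -0.0042] [290 271]
scene mug 0.98 [ 0.7681  0.2422 -0.0026] [384 365]
scene bowl 0.75 [ 7.478e-01 -1.160e-01  1.000e-04] [245 297]
scene jar 0.7 [ 0.7348 -0.2653 -0.0022] [194 270]
scene jar 0.5 [ 0.5929  0.321  -0.0038] [441 310]
scene lid_a 0.91 [ 5.830e-01 -3.027e-01 -1.000e-04] [211 216]
scene lid_a 0.78 [ 6.371e-01 -2.014e-01 -4.000e-04] [236 247]
scene lid_a 0.74 [ 0.3593 -0.3984 -0.0007] [221 143]
scene lid_a 0.68 [ 0.2767 -0.4562 -0.0054] [218 118]
scene lid_a 0.6 [ 0.6544 -0.4474 -0.0015] [149 219]
scene man1 0.53 [0.438  0.3321 0.0019] [464 256]
scene man1 0.5 [0.4351 0.1434 0.0011] [393 229]
scene man1 0.41 [0.5233 0.4538 0.0029] [505 304]
```

```bash
python3 - <<'E'
import cv2
a=cv2.imread('pics/top0.png')[120:360,150:500]; cv2.imwrite('pics/top0c.png',cv2.resize(a,None,fx=2.28,fy=2.28,interpolation=3))
a=cv2.imread('pics/scene0.png')[80:400,120:540]; cv2.imwrite('pics/scene0c.png',cv2.resize(a,None,fx=1.85,fy=1.85,interpolation=3))
E
```

```text
(no output)
```

View pics/top0c.png

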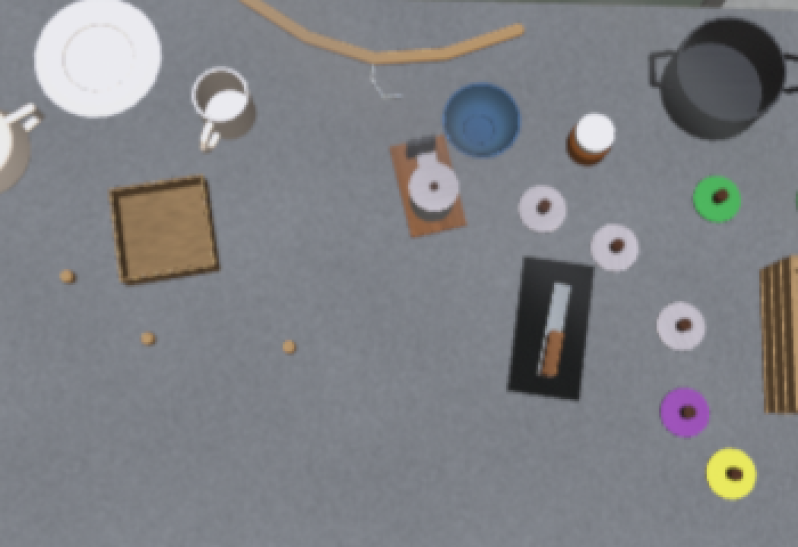

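View pics/scene0c.png

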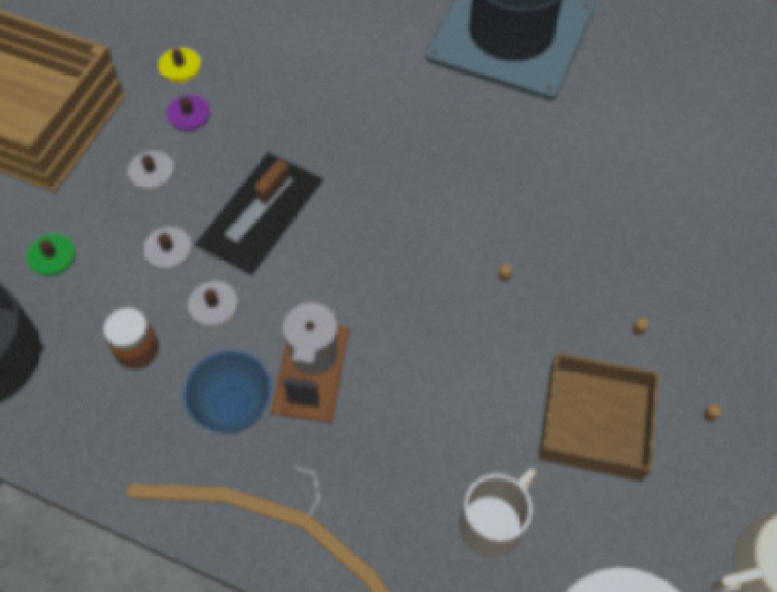

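Candidates for the spare lids: the silver ones at crop pixels (543,208), (615,247) and (681,325). The green (717,198), purple (685,412) and yellow (732,474) ones are decoys. There are three men, at (67,276), (147,338) and (289,346). I'll measure the tin from the wrist camera on the way to the bar.

```bash
R='{"x":-0.0383,"y":-0.0317}'
python3 -m pendant '[{"x":-0.0383,"y":-0.0317},{"x":-0.0383,"y":-0.0317},{"x":-0.0383,"y":-0.0317},{"x":-0.0383,"y":-0.0317},{"x":-0.0383,"y":-0.0317}]' 0 20
python3 -m pendant '[{"x":-0.0383,"y":-0.0317},{"x":-0.0383,"y":-0.0317},{"x":-0.0383,"y":-0.0317},{"x":-0.0383,"y":-0.0317},{"x":-0.0383,"y":-0.0317}]'
python3 -m pendant '[{"x":-0.0383,"y":-0.0317},{"x":-0.0383,"y":-0.0317},{"x":-0.0383,"y":-0.0317},{"x":-0.0383,"y":-0.0317},{"x":-0.0383,"y":-0.0317}]'
python3 -m pendant '[{"x":0},{"x":0}]'
cat >> h.py <<'E'
def looks(cam,names,k=3,th=.35,f='mark_of',near=None):
    acc={t:[] for t in names}
    for i in range(k):
        s=snap(cam)
        for t in names:
            for d in getattr(vision,f)(cam,t)[:3]:
                X=w(s,d['xyz'])
                if d['confidence']>th and (near is None or np.linalg.norm(X[:2]-near)<.06): acc[t].append(X);break
    for t in names:
        if acc[t]: print(cam,t,len(acc[t]),np.round(np.median(acc[t],0),4),np.round(np.std(acc[t],0),4))
    return {t:np.median(v,0) for t,v in acc.items() if v}
def go(gp,yaw=None):
    """rows from the measured pose: grasp point target, yaw = angle of tool x, tool down"""
    o=get_obs();R=np.array(o['ee_rot']);g=np.array(o['eef_pos'])+.147*R[:,2]
    d=R.T@(np.array(gp)-g); print('gp',np.round(g,4),'yaw',np.round(np.arctan2(R[1,0],R[0,0]),4),'tilt',np.round(R[:,2],3),'shift',np.round(d,4),'rows',round(np.linalg.norm(d)/.05,1),end=' ')
    if yaw is not None:
        a=np.arctan2(R[1,0],R[0,0])-yaw; print('rz',round((a+np.pi)%(2*np.pi)-np.pi,4),end='')
    print()
E
python3 - <<'E'
from h import *
o=get_obs();print(o['q'],o['contact_force'])
s=snap('wrist','w1');print(-np.array(s['R']).T@np.array(s['t']))
looks('wrist',['tin_rim','fulcrum','old_lid','old_lid_tab','bowl'],3)
go([.435,-.21,.25],np.radians(167))
E
```

```text
[-1.34319881  0.5363936  -0.00442296  1.53790629  0.00258851  1.06730112
 -0.07121531] [-0.63687258  0.67738215  0.03939731]
[0.12153769 0.64341037 0.38550471]
gp [0.1883 0.6221 0.2577] yaw 2.8478 tilt [ 0. -0. -1.] shift [-0.4771 -0.725   0.0077] rows 17.4 rz -0.0669invalid input
invalid input
invalid input
invalid input
```

View pics/w1.png

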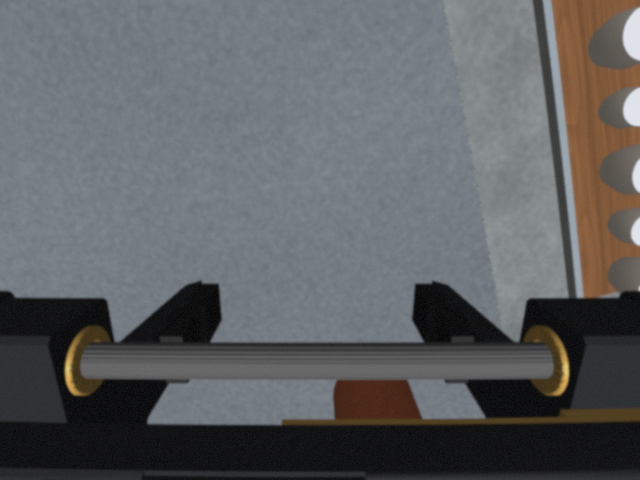

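The picture only shows the bench and the open fingers, because the moves were refused. Each row probably needs all six keys.

```bash
python3 -m pendant '[{"x":-0.0383,"y":-0.0317,"z":0,"rx":0,"ry":0,"rz":0},{"x":-0.0383,"y":-0.0317,"z":0,"rx":0,"ry":0,"rz":0},{"x":-0.0383,"y":-0.0317,"z":0,"rx":0,"ry":0,"rz":0},{"x":-0.0383,"y":-0.0317,"z":0,"rx":0,"ry":0,"rz":0},{"x":-0.0383,"y":-0.0317,"z":0,"rx":0,"ry":0,"rz":0}]' 0 20 
python3 -m pendant '[{"x":-0.0383,"y":-0.0317,"z":0,"rx":0,"ry":0,"rz":0},{"x":-0.0383,"y":-0.0317,"z":0,"rx":0,"ry":0,"rz":0},{"x":-0.0383,"y":-0.0317,"z":0,"rx":0,"ry":0,"rz":0},{"x":-0.0383,"y":-0.0317,"z":0,"rx":0,"ry":0,"rz":0},{"x":-0.0383,"y":-0.0317,"z":0,"rx":0,"ry":0,"rz":0}]'
python3 -m pendant '[{"x":-0.0383,"y":-0.0317,"z":0,"rx":0,"ry":0,"rz":0},{"x":-0.0383,"y":-0.0317,"z":0,"rx":0,"ry":0,"rz":0},{"x":-0.0383,"y":-0.0317,"z":0,"rx":0,"ry":0,"rz":0},{"x":-0.0383,"y":-0.0317,"z":0,"rx":0,"ry":0,"rz":0},{"x":-0.0383,"y":-0.0317,"z":0,"rx":0,"ry":0,"rz":0}]'
python3 - <<'E'
from h import *
o=get_obs();print(o['time'],o['q'],o['contact_force'])
s=snap('wrist','w2');print(-np.array(s['R']).T@np.array(s['t']))
looks('wrist',['tin_rim','fulcrum','old_lid','old_lid_tab','bowl'],3)
go([.435,-.21,.25],np.radians(167))
E
```

```text
time: 2.85
eef_pos: [0.3265, 0.4132, 0.405]
ee_rot: [[-0.957, 0.289, 0.0], [0.289, 0.957, 0.0], [-0.0, 0.001, -1.0]]
contact_force: [1.3, 0.6, -0.2]
grip_width: 0.0884
gripper_force: 0.0
time: 3.35
eef_pos: [0.4638, 0.206, 0.4051]
ee_rot: [[-0.957, 0.289, 0.001], [0.289, 0.957, 0.001], [-0.001, 0.001, -1.0]]
contact_force: [0.6, 0.5, -0.4]
grip_width: 0.0881
gripper_force: 0.0
time: 3.85
eef_pos: [0.6013, -0.0011, 0.405]
ee_rot: [[-0.957, 0.289, 0.001], [0.289, 0.957, 0.0], [-0.001, 0.0, -1.0]]
contact_force: [1.4, 0.5, 0.5]
grip_width: 0.088
gripper_force: 0.0
3.85 [-0.25983555  0.45905021  0.25382105  1.68559339 -0.13182319  1.01303502
  1.31596863] [1.43373056 0.47077661 0.51521744]
[0.53463411 0.02017413 0.38573084]
wrist tin_rim 1 [ 0.6374 -0.2037  0.0023] [0. 0. 0.]
wrist fulcrum 3 [ 0.7142 -0.0323  0.0683] [0.0005 0.0006 0.0003]
wrist old_lid 3 [ 0.6455 -0.048   0.0678] [0.001  0.0017 0.0006]
wrist old_lid_tab 3 [ 0.6888 -0.0357  0.0844] [0.0006 0.0004 0.001 ]
wrist bowl 3 [ 7.481e-01 -1.174e-01 -1.000e-04] [0.0012 0.0003 0.0016]
gp [6.004e-01 6.000e-04 2.577e-01] yaw 2.8478 tilt [ 0. -0. -1.] shift [ 0.0973 -0.2495  0.0077] rows 5.4 rz -0.0669
```

```bash
python3 -m pendant '[{"x":0.0162,"y":-0.0416,"z":0,"rx":0,"ry":0,"rz":0},{"x":0.0162,"y":-0.0416,"z":0,"rx":0,"ry":0,"rz":0},{"x":0.0162,"y":-0.0416,"z":0,"rx":0,"ry":0,"rz":0},{"x":0.0162,"y":-0.0416,"z":0,"rx":0,"ry":0,"rz":0},{"x":0.0162,"y":-0.0416,"z":0,"rx":0,"ry":0,"rz":0}]' |head -2
python3 -m pendant '[{"x":0.0162,"y":-0.0416,"z":0.03,"rx":0,"ry":0,"rz":0},{"x":0,"y":0,"z":0.04,"rx":0,"ry":0,"rz":0}]' |head -2
python3 - <<'E'
from h import *
s=snap('wrist','w3')
r=looks('wrist',['pry_bar','bar_tip','mat'],4)
for t in r: print(t,px(s,r[t]))
r2=looks('wrist',['pry_bar'],2,f='find_in')
d=r['bar_tip']-r['pry_bar'];print(np.linalg.norm(d),np.degrees(np.arctan2(d[1],d[0])))
E
```

```text
time: 5.3
eef_pos: [0.4614, -0.1763, 0.4049]
time: 5.5
eef_pos: [0.4344, -0.2128, 0.3383]
wrist pry_bar 4 [ 0.4333 -0.2131  0.0049] [0.0022 0.0009 0.0013]
wrist bar_tip 4 [ 0.5314 -0.2343  0.0074] [0.0017 0.0005 0.0005]
wrist mat 4 [ 0.4682 -0.2144 -0.0005] [0.0008 0.002  0.002 ]
pry_bar [315.22020771 219.91483752]
bar_tip [324.31693045 319.34692078]
mat [324.88195516 253.13282593]
wrist pry_bar 2 [ 0.4509 -0.2171  0.0365] [0.0004 0.0002 0.0015]
0.10044990411041183 -12.174253042888868
```

View pics/w3.png

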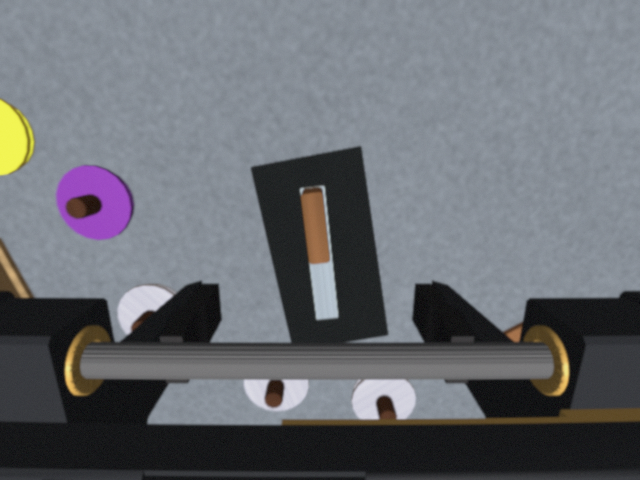

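The bar lies on the mat with its grip at the rear (pixels 313,186) and its tip at (327,319).

```bash
python3 - <<'E'
from h import *
s=snap('wrist')
a=plane(s,327,319,.009);b=plane(s,313,186,.009);d=a-b
print(a,b,np.linalg.norm(d),np.degrees(np.arctan2(d[1],d[0])))
u=d/np.linalg.norm(d);o=(a-.1*u+b+.03*u)/2;print('origin',o)
m=[plane(s,*p,.003) for p in [(252,168),(360,148),(386,334),(293,352)]];print('mat',np.mean(m,0),np.linalg.norm(m[0]-m[1]),np.linalg.norm(m[1]-m[2]))
e=m[2]-m[1];print(np.degrees(np.arctan2(e[1],e[0])))
yaw=np.arctan2(d[1],d[0])+np.pi
go(o+u*.010+np.array([0,0,.033-o[2]]),yaw)
E
```

```text
[ 0.53136411 -0.22411773  0.009     ] [ 0.40368051 -0.19952675  0.009     ] 0.13003005964630707 -10.901295221838984
origin [ 0.43315391 -0.20520312  0.009     ]
mat [ 0.47168623 -0.20977169  0.003     ] 0.0964090943352024 0.18463263251620032
-6.667088410104745
gp [ 0.437  -0.2076  0.1898] yaw 2.8478 tilt [-0.  0. -1.] shift [-0.0056  0.0022  0.1568] rows 3.1 rz -0.1035
```

```bash
python3 - <<'E'
from h import *
go([.4423,-.2140,.033],np.radians(180-11.5))
E
```

```text
gp [ 0.437  -0.2076  0.1898] yaw 2.8478 tilt [-0.  0. -1.] shift [-0.0069 -0.0046  0.1568] rows 3.1 rz -0.0931
```

```bash
python3 -m pendant '[{"x":-0.0069,"y":-0.0046,"z":0.02,"rx":0,"ry":0,"rz":-0.093},{"x":0,"y":0,"z":0.045,"rx":0,"ry":0,"rz":0},{"x":0,"y":0,"z":0.045,"rx":0,"ry":0,"rz":0},{"x":0,"y":0,"z":0.03,"rx":0,"ry":0,"rz":0},{"x":0,"y":0,"z":0.0168,"rx":0,"ry":0,"rz":0}]' | head -2
python3 -m pendant '[{"x":0,"y":0,"z":0,"rx":0,"ry":0,"rz":0},{"x":0,"y":0,"z":0,"rx":0,"ry":0,"rz":0},{"x":0,"y":0,"z":0,"rx":0,"ry":0,"rz":0},{"x":0,"y":0,"z":0,"rx":0,"ry":0,"rz":0},{"x":0,"y":0,"z":0,"rx":0,"ry":0,"rz":0}]' 255 50
python3 -m pendant '[{"x":0,"y":0,"z":0,"rx":0,"ry":0,"rz":0},{"x":0,"y":0,"z":0,"rx":0,"ry":0,"rz":0},{"x":0,"y":0,"z":0,"rx":0,"ry":0,"rz":0}]'
python3 -c "
from h import *
go([.4423,-.2140,.25])"
```

```text
time: 7.1
eef_pos: [0.4414, -0.2136, 0.1775]
time: 7.6
eef_pos: [0.4427, -0.2141, 0.1809]
ee_rot: [[-0.98, 0.199, 0.002], [0.199, 0.98, -0.001], [-0.002, -0.0, -1.0]]
contact_force: [0.1, 0.9, -0.3]
grip_width: 0.0501
gripper_force: 0.0
time: 7.9
eef_pos: [0.4424, -0.214, 0.1801]
ee_rot: [[-0.98, 0.199, 0.0], [0.199, 0.98, -0.0], [-0.0, -0.0, -1.0]]
contact_force: [-1.1, 1.3, -0.4]
grip_width: 0.0263
gripper_force: 0.0
gp [ 0.4424 -0.214   0.0331] yaw 2.9409 tilt [ 0. -0. -1.] shift [ 1.000e-04  0.000e+00 -2.169e-01] rows 4.3
```

```bash
python3 -m pendant '[{"x":0,"y":0,"z":0,"rx":0,"ry":0,"rz":0},{"x":0,"y":0,"z":0,"rx":0,"ry":0,"rz":0},{"x":0,"y":0,"z":0,"rx":0,"ry":0,"rz":0}]' 
python3 -m pendant '[{"x":0,"y":0,"z":-0.02,"rx":0,"ry":0,"rz":0},{"x":0,"y":0,"z":-0.04,"rx":0,"ry":0,"rz":0},{"x":0,"y":0,"z":-0.05,"rx":0,"ry":0,"rz":0},{"x":0,"y":0,"z":-0.05,"rx":0,"ry":0,"rz":0},{"x":0,"y":0,"z":-0.03,"rx":0,"ry":0,"rz":0}]' 
python3 - <<'E'
from h import *
s=snap('wrist'); s=snap('wrist','w4')
o=get_obs();print(o['contact_force'],o['grip_width'])
r=looks('wrist',['pry_bar','bar_tip'],3)
R=np.array(o['ee_rot']);g=np.array(o['eef_pos'])+.147*R[:,2]
for t in r: print(t,R.T@(r[t]-g))
th=np.radians(14.2);u=np.array([np.cos(th),np.sin(th),0])
T=np.array([.645,-.0495,0])+u*(.140); go([T[0],T[1],.2],th)
E
```

```text
time: 8.2
eef_pos: [0.4423, -0.2142, 0.1801]
ee_rot: [[-0.98, 0.2, 0.0], [0.2, 0.98, -0.0], [-0.0, -0.0, -1.0]]
contact_force: [-0.6, -0.8, 0.8]
grip_width: 0.0176
gripper_force: 50.0
time: 8.7
eef_pos: [0.4425, -0.2143, 0.3733]
ee_rot: [[-0.98, 0.2, 0.003], [0.2, 0.98, -0.001], [-0.003, -0.0, -1.0]]
contact_force: [1.3, -0.5, -2.0]
grip_width: 0.0176
gripper_force: 50.0
[-0.23949141 -0.08580907 -1.33670773] 0.01755976647281035
wrist pry_bar 3 [ 0.4348 -0.212   0.1956] [0.0018 0.0007 0.0006]
wrist bar_tip 1 [ 0.6478 -0.0475  0.0685] [0. 0. 0.]
pry_bar [0.01038149 0.00091169 0.03118715]
bar_tip [-0.16453403  0.20463057  0.15954645]
gp [ 0.4418 -0.2139  0.2221] yaw 2.9408 tilt [-0.002  0.    -1.   ] shift [-0.2925  0.2623  0.0215] rows 7.9 rz 2.6929
```

View pics/w4.png

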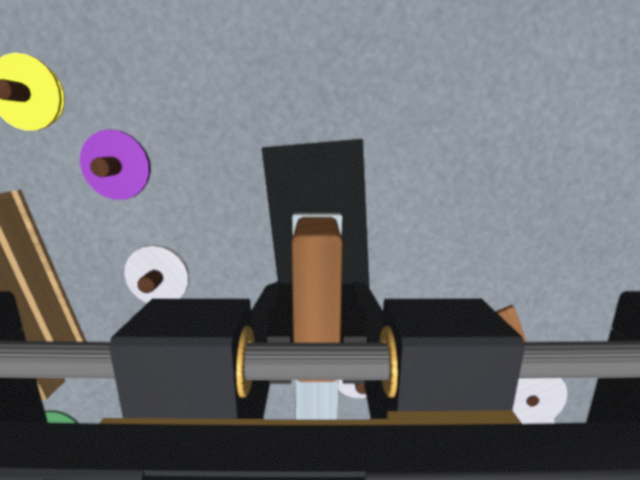

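Bar held level and straight. Carrying it over and turning it round.

```bash
python3 -m pendant '[{"x":-0.0372,"y":0.0331,"z":0,"rx":0,"ry":0,"rz":0},{"x":-0.0372,"y":0.0331,"z":0,"rx":0,"ry":0,"rz":0},{"x":-0.0372,"y":0.0331,"z":0,"rx":0,"ry":0,"rz":0},{"x":-0.0372,"y":0.0331,"z":0,"rx":0,"ry":0,"rz":0}]' | head -2
python3 -m pendant '[{"x":-0.0372,"y":0.0331,"z":0,"rx":0,"ry":0,"rz":0},{"x":-0.0372,"y":0.0331,"z":0,"rx":0,"ry":0,"rz":0},{"x":-0.0372,"y":0.0331,"z":0,"rx":0,"ry":0,"rz":0},{"x":-0.0372,"y":0.0331,"z":0,"rx":0,"ry":0,"rz":0}]' | head -2
python3 -m pendant '[{"x":0,"y":0,"z":0,"rx":0,"ry":0,"rz":0.149},{"x":0,"y":0,"z":0,"rx":0,"ry":0,"rz":0.149},{"x":0,"y":0,"z":0,"rx":0,"ry":0,"rz":0.149},{"x":0,"y":0,"z":0,"rx":0,"ry":0,"rz":0.149},{"x":0,"y":0,"z":0,"rx":0,"ry":0,"rz":0.149}]' | head -3
python3 -m pendant '[{"x":0,"y":0,"z":0,"rx":0,"ry":0,"rz":0.149},{"x":0,"y":0,"z":0,"rx":0,"ry":0,"rz":0.149},{"x":0,"y":0,"z":0,"rx":0,"ry":0,"rz":0.149},{"x":0,"y":0,"z":0,"rx":0,"ry":0,"rz":0.149},{"x":0,"y":0,"z":0,"rx":0,"ry":0,"rz":0.149}]' | head -3
python3 -m pendant '[{"x":0,"y":0,"z":0,"rx":0,"ry":0,"rz":0.149},{"x":0,"y":0,"z":0,"rx":0,"ry":0,"rz":0.149},{"x":0,"y":0,"z":0,"rx":0,"ry":0,"rz":0.149},{"x":0,"y":0,"z":0,"rx":0,"ry":0,"rz":0.149},{"x":0,"y":0,"z":0,"rx":0,"ry":0,"rz":0.149}]' | head -3
python3 -m pendant '[{"x":0,"y":0,"z":0,"rx":0,"ry":0,"rz":0.149},{"x":0,"y":0,"z":0,"rx":0,"ry":0,"rz":0.149},{"x":0,"y":0,"z":0,"rx":0,"ry":0,"rz":0.149},{"x":0,"y":0,"z":0,"rx":0,"ry":0,"rz":0}]'
python3 - <<'E'
from h import *
print(get_obs()['q'])
r=looks('top',['tin_rim','old_lid','fulcrum','pry_bar','bar_tip'],2)
r=looks('scene',['tin_rim','old_lid','fulcrum','pry_bar','bar_tip'],2)
go([.7862,-.0138,.103],np.radians(14.2))
E
```

```text
time: 9.65
eef_pos: [0.616, -0.1128, 0.3694]
time: 10.05
eef_pos: [0.7881, -0.0126, 0.369]
time: 10.55
eef_pos: [0.7867, -0.0138, 0.3687]
ee_rot: [[-0.58, 0.815, -0.002], [0.815, 0.58, -0.0], [0.001, -0.001, -1.0]]
time: 11.05
eef_pos: [0.7867, -0.0138, 0.3688]
ee_rot: [[0.126, 0.992, -0.002], [0.992, -0.126, 0.0], [-0.0, -0.002, -1.0]]
time: 11.55
eef_pos: [0.7867, -0.0137, 0.3688]
ee_rot: [[0.765, 0.644, -0.001], [0.644, -0.765, 0.0], [-0.001, -0.001, -1.0]]
time: 11.95
eef_pos: [0.7867, -0.0135, 0.3687]
ee_rot: [[0.967, 0.255, -0.002], [0.255, -0.967, -0.0], [-0.002, 0.0, -1.0]]
contact_force: [0.2, -0.1, -0.6]
grip_width: 0.0177
gripper_force: 50.0
[-0.43367626  0.96271092  0.84515552  1.15196933 -0.68927399  1.30371406
 -0.95913806]
top tin_rim 2 [ 0.6427 -0.0483  0.0787] [0.0001 0.0003 0.0019]
top old_lid 2 [ 0.6444 -0.0542  0.0678] [0.     0.0006 0.0014]
top fulcrum 1 [ 0.7151 -0.0277  0.0723] [0. 0. 0.]
top pry_bar 2 [ 0.7946 -0.0118  0.1949] [0.0014 0.0018 0.0014]
top bar_tip 2 [ 0.6982 -0.0391  0.1939] [0.0001 0.0013 0.0007]
scene tin_rim 1 [ 5.866e-01 -2.989e-01  2.000e-04] [0. 0. 0.]
scene old_lid 2 [ 0.6467 -0.0488  0.0662] [0.0009 0.0009 0.0002]
scene fulcrum 2 [ 0.7154 -0.0319  0.0664] [0.0004 0.0008 0.001 ]
scene pry_bar 2 [ 0.7935 -0.0115  0.1949] [0.0005 0.001  0.0009]
gp [ 0.7868 -0.0139  0.223 ] yaw 0.2589 tilt [ 0. -0. -1.] shift [-0.0005 -0.0002  0.12  ] rows 2.4 rz 0.011
```

```bash
python3 -m pendant '[{"x":0,"y":0,"z":0.04,"rx":0,"ry":0,"rz":0.011},{"x":0,"y":0,"z":0.04,"rx":0,"ry":0,"rz":0},{"x":0,"y":0,"z":0.025,"rx":0,"ry":0,"rz":0},{"x":0,"y":0,"z":0.01,"rx":0,"ry":0,"rz":0},{"x":0,"y":0,"z":0,"rx":0,"ry":0,"rz":0}]' | grep -E "pos|force"
python3 -m pendant '[{"x":0,"y":0,"z":0.002,"rx":0,"ry":0,"rz":0},{"x":0,"y":0,"z":0.001,"rx":0,"ry":0,"rz":0},{"x":0,"y":0,"z":0.0,"rx":0,"ry":0,"rz":0}]' | grep -E "pos|force"
python3 -m pendant '[{"x":0,"y":0,"z":0.001,"rx":0,"ry":0,"rz":0},{"x":0,"y":0,"z":0.001,"rx":0,"ry":0,"rz":0},{"x":0,"y":0,"z":0.0,"rx":0,"ry":0,"rz":0}]' | grep -E "pos|force"
python3 -m pendant '[{"x":0,"y":0,"z":0.001,"rx":0,"ry":0,"rz":0},{"x":0,"y":0,"z":0.0,"rx":0,"ry":0,"rz":0}]' | grep -E "pos|force"
python3 -m pendant '[{"x":0,"y":0,"z":0.001,"rx":0,"ry":0,"rz":0},{"x":0,"y":0,"z":0.0,"rx":0,"ry":0,"rz":0}]' | grep -E "pos|force"
```

```text
eef_pos: [0.7864, -0.0138, 0.2537]
contact_force: [0.1, 0.1, -1.2]
gripper_force: 50.0
eef_pos: [0.7872, -0.014, 0.2535]
contact_force: [-0.0, -0.2, -1.1]
gripper_force: 50.0
eef_pos: [0.7867, -0.0139, 0.25]
contact_force: [0.6, 0.8, -2.4]
gripper_force: 50.0
eef_pos: [0.7867, -0.0139, 0.2488]
contact_force: [-0.5, -0.0, -1.2]
gripper_force: 50.0
eef_pos: [0.7867, -0.0139, 0.2478]
contact_force: [-0.5, 0.4, -1.1]
gripper_force: 50.0
```

```bash
python3 -m pendant '[{"x":0,"y":0,"z":0.001,"rx":0,"ry":0,"rz":0},{"x":0,"y":0,"z":0.0,"rx":0,"ry":0,"rz":0}]' | grep -E "pos|t_force"
python3 -m pendant '[{"x":0,"y":0,"z":0.001,"rx":0,"ry":0,"rz":0},{"x":0,"y":0,"z":0.0,"rx":0,"ry":0,"rz":0}]' | grep -E "pos|t_force"
python3 -c "
from h import *
print(get_obs()['torque'],get_obs()['ee_rot'][2])"
```

```text
eef_pos: [0.7869, -0.0139, 0.2474]
contact_force: [-0.3, 0.0, 1.6]
eef_pos: [0.787, -0.0139, 0.2468]
contact_force: [-1.4, 0.6, 3.9]
[ 0.01907695  0.63529212 -0.05780496] [ 5.82748906e-04  2.22151348e-04 -9.99999806e-01]
```

```bash
python3 -m pendant '[{"x":0,"y":0,"z":-0.0018,"rx":0,"ry":0,"rz":0},{"x":-0.005,"y":0,"z":0.0,"rx":0,"ry":0,"rz":0},{"x":-0.003,"y":0,"z":0.0,"rx":0,"ry":0,"rz":0},{"x":0,"y":0,"z":0.0,"rx":0,"ry":0,"rz":0}]' | grep -E "pos|t_force"
python3 -m pendant '[{"x":-0.005,"y":0,"z":0,"rx":0,"ry":0,"rz":0},{"x":0,"y":0,"z":0.0,"rx":0,"ry":0,"rz":0}]' | grep -E "pos|t_force"
python3 -m pendant '[{"x":-0.005,"y":0,"z":0,"rx":0,"ry":0,"rz":0},{"x":0,"y":0,"z":0.0,"rx":0,"ry":0,"rz":0}]' | grep -E "pos|t_force"
python3 - <<'E'
from h import *
go([.645+.1266*.9695,-.0495+.1266*.2453,.1010],np.radians(14.2))
s=snap('scene');cv2.imwrite('pics/s5.png',cv2.resize(s['img'][200:340,200:360],None,fx=4,fy=4,interpolation=3))
E
```

```text
eef_pos: [0.7784, -0.0161, 0.2476]
contact_force: [0.2, -0.5, -0.7]
eef_pos: [0.7736, -0.0174, 0.2477]
contact_force: [-0.3, -0.4, -1.2]
eef_pos: [0.7687, -0.0186, 0.2477]
contact_force: [0.2, 0.6, -1.4]
gp [ 0.7686 -0.0186  0.1007] yaw 0.2473 tilt [-0.001 -0.    -1.   ] shift [-0.0008 -0.0003 -0.0003] rows 0.0 rz -0.0005
```

View pics/s5.png

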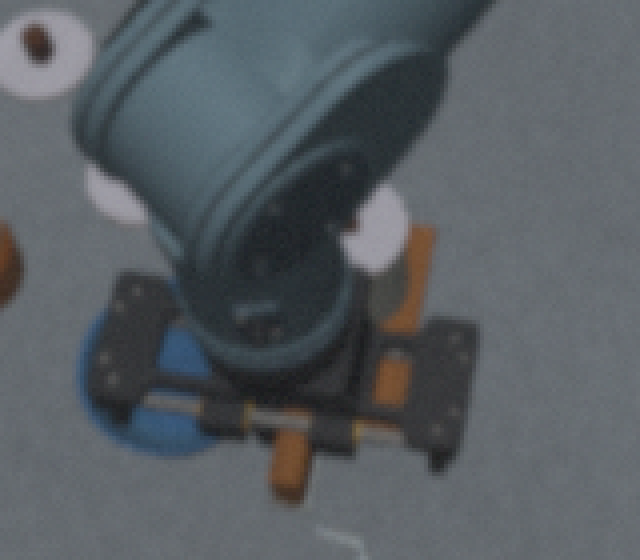

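```bash
python3 -m pendant '[{"x":0.0088,"y":0,"z":0.0029,"rx":0,"ry":-0.05,"rz":0},{"x":0.0088,"y":0,"z":0.0029,"rx":0,"ry":-0.05,"rz":0},{"x":0.0088,"y":0,"z":0.0029,"rx":0,"ry":-0.05,"rz":0},{"x":0,"y":0,"z":0.0,"rx":0,"ry":0,"rz":0}]' 
python3 -c "
from h import *
print(get_obs()['q']);go([0,0,0])"
python3 -m pendant '[{"x":0.0088,"y":0,"z":0.0029,"rx":0,"ry":-0.05,"rz":0},{"x":0.0088,"y":0,"z":0.0029,"rx":0,"ry":-0.05,"rz":0},{"x":0,"y":0,"z":0.0,"rx":0,"ry":0,"rz":0}]' 
python3 -c "
from h import *
print(get_obs()['q']);go([0,0,0])"
```

```text
time: 16.3
eef_pos: [0.7949, -0.0116, 0.2371]
ee_rot: [[0.958, 0.246, -0.146], [0.244, -0.969, -0.037], [-0.151, 0.0, -0.989]]
contact_force: [-2.1, 2.0, 1.8]
grip_width: 0.018
gripper_force: 50.0
[-0.39974825  1.14966876  0.79873841  1.10090937 -0.69601639  1.30357842
 -0.98735232]
gp [ 0.7734 -0.0171  0.0918] yaw 0.249 tilt [-0.146 -0.037 -0.989] shift [-0.7229 -0.2072  0.2033] rows 15.6 
time: 16.6
eef_pos: [0.8104, -0.0079, 0.2284]
ee_rot: [[0.939, 0.246, -0.24], [0.238, -0.969, -0.061], [-0.248, -0.0, -0.969]]
contact_force: [-0.3, 0.7, 1.4]
grip_width: 0.0175
gripper_force: 50.0
[-0.36708756  1.21619975  0.80223738  0.96859335 -0.6658518   1.4377018
 -1.03966557]
gp [ 0.7751 -0.0168  0.086 ] yaw 0.2486 tilt [-0.24  -0.061 -0.969] shift [-0.7025 -0.2069  0.2685] rows 15.6
```

```bash
python3 -m pendant '[{"x":0.0088,"y":0,"z":0.0029,"rx":0,"ry":-0.05,"rz":0},{"x":0.0088,"y":0,"z":0.0029,"rx":0,"ry":-0.05,"rz":0},{"x":0,"y":0,"z":0.0,"rx":0,"ry":0,"rz":0}]'  | grep -E "pos|t_f|width"
python3 -m pendant '[{"x":0.0088,"y":0,"z":0.0029,"rx":0,"ry":-0.05,"rz":0},{"x":0,"y":0,"z":0.0,"rx":0,"ry":0,"rz":0}]' | grep -E "pos|t_f|width"
python3 -m pendant '[{"x":0.0088,"y":0,"z":0.0029,"rx":0,"ry":-0.05,"rz":0},{"x":0,"y":0,"z":0.0,"rx":0,"ry":0,"rz":0}]' | grep -E "pos|t_f|width"
python3 - <<'E'
from h import *
o=get_obs();print(o['q'],o['torque']);go([0,0,0])
looks('scene',['old_lid','old_lid_tab'],2)
looks('top',['old_lid','old_lid_tab'],2)
E
```

```text
eef_pos: [0.8252, -0.0043, 0.2181]
contact_force: [-0.4, 0.5, 1.9]
grip_width: 0.0174
eef_pos: [0.8321, -0.0027, 0.2124]
contact_force: [0.0, 1.4, 1.4]
grip_width: 0.0179
eef_pos: [0.8388, -0.001, 0.2063]
contact_force: [-0.2, 2.6, 1.5]
grip_width: 0.0177
[-0.27686749  1.36796988  0.80119502  0.64880864 -0.6275152   1.72616119
 -1.1441179 ] [ 0.23159549  0.11554956 -0.25526898]
gp [ 0.7769 -0.0166  0.0738] yaw 0.2482 tilt [-0.421 -0.106 -0.901] shift [-0.6427 -0.2066  0.3919] rows 15.6 
scene old_lid 1 [0.5239 0.4522 0.0013] [0. 0. 0.]
top old_lid 1 [ 0.6448 -0.0547  0.0739] [0. 0. 0.]
top old_lid_tab 2 [ 0.6877 -0.0372  0.0914] [0.0006 0.0003 0.0009]
```

```bash
python3 -m pendant '[{"x":0.0088,"y":0,"z":0.0029,"rx":0,"ry":-0.05,"rz":0},{"x":0,"y":0,"z":0.0,"rx":0,"ry":0,"rz":0}]'  | grep -E "pos|t_f|width"
python3 -m pendant '[{"x":0.0088,"y":0,"z":0.0029,"rx":0,"ry":-0.05,"rz":0},{"x":0,"y":0,"z":0.0,"rx":0,"ry":0,"rz":0}]' | grep -E "pos|t_f|width"
python3 - <<'E'
from h import *
o=get_obs();print(o['q'],o['torque']);go([0,0,0])
looks('top',['old_lid','old_lid_tab','bar_tip','pry_bar'],3)
E
```

```text
eef_pos: [0.8453, 0.0008, 0.1992]
contact_force: [0.1, 2.7, 3.7]
grip_width: 0.0177
eef_pos: [0.8514, 0.002, 0.1925]
contact_force: [-0.3, 0.5, 4.8]
grip_width: 0.0176
[-0.20128675  1.46431542  0.76776122  0.41597396 -0.59747907  1.89896757
 -1.22123089] [ 0.13689395  0.42545164 -0.22923533]
gp [ 0.7767 -0.0168  0.0673] yaw 0.2483 tilt [-0.508 -0.128 -0.852] shift [-0.6024 -0.2067  0.4499] rows 15.6 
top old_lid 3 [ 0.6443 -0.0541  0.0713] [0.0499 0.0275 0.0337]
top old_lid_tab 3 [ 0.6883 -0.0358  0.0909] [0.0016 0.0017 0.0015]
top bar_tip 3 [ 0.69   -0.0412  0.0916] [0.0012 0.0013 0.0015]
top pry_bar 3 [ 0.7684 -0.0205  0.0403] [0.0004 0.001  0.0017]
```

```bash
python3 -m pendant '[{"x":-0.003,"y":0,"z":0,"rx":0,"ry":0,"rz":0},{"x":0,"y":0,"z":0.0,"rx":0,"ry":0,"rz":0}]'  | grep -E "pos|t_f|width"
python3 -m pendant '[{"x":-0.003,"y":0,"z":0,"rx":0,"ry":0,"rz":0},{"x":0,"y":0,"z":0.0,"rx":0,"ry":0,"rz":0}]' | grep -E "pos|t_f|width"
python3 -m pendant '[{"x":-0.003,"y":0,"z":0.002,"rx":0,"ry":0,"rz":0},{"x":0,"y":0,"z":0.0,"rx":0,"ry":0,"rz":0}]' | grep -E "pos|t_f|width"
python3 - <<'E'
from h import *
o=get_obs();print(o['q'],o['torque']);go([0,0,0])
looks('top',['old_lid','old_lid_tab','bar_tip','pry_bar'],3)
E
```

```text
eef_pos: [0.849, 0.0019, 0.1957]
contact_force: [0.2, -0.3, -1.7]
grip_width: 0.0174
eef_pos: [0.8464, 0.0013, 0.1973]
contact_force: [-0.4, 0.1, -1.5]
grip_width: 0.0175
eef_pos: [0.8436, 0.0011, 0.1981]
contact_force: [4.3, 1.4, 1.2]
grip_width: 0.0176
[-0.22946368  1.4289636   0.77149926  0.50265504 -0.58678009  1.86143019
 -1.19244502] [ 0.12895807 -0.99278039  0.09513473]
gp [ 0.7695 -0.0178  0.0726] yaw 0.2489 tilt [-0.504 -0.129 -0.854] shift [-0.5955 -0.2072  0.4474] rows 15.5 
top old_lid 3 [ 0.6439 -0.0535  0.0734] [0.0014 0.0016 0.0016]
top old_lid_tab 3 [ 0.6838 -0.0387  0.0985] [0.0009 0.0003 0.0003]
top bar_tip 3 [ 0.6828 -0.0429  0.0976] [0.0015 0.0013 0.0013]
top pry_bar 3 [ 0.7589 -0.0224  0.0448] [0.054  0.0157 0.014 ]
```

Force dropped and the tab stands about 18 mm up, so the lid has snapped loose. Rotating back and withdrawing.

```bash
python3 -m pendant '[{"x":-0.0086,"y":0,"z":-0.0029,"rx":0,"ry":0.05,"rz":0},{"x":-0.0083,"y":0,"z":-0.0029,"rx":0,"ry":0.05,"rz":0},{"x":-0.008,"y":0,"z":-0.0029,"rx":0,"ry":0.05,"rz":0},{"x":-0.008,"y":0,"z":-0.0029,"rx":0,"ry":0.05,"rz":0},{"x":-0.008,"y":0,"z":-0.0029,"rx":0,"ry":0.05,"rz":0}]'  | grep -E "pos|t_f|width"
python3 -m pendant '[{"x":0.008,"y":0,"z":-0.0005,"rx":0,"ry":0,"rz":0},{"x":0.01,"y":0,"z":0,"rx":0,"ry":0,"rz":0},{"x":0.01,"y":0,"z":0,"rx":0,"ry":0,"rz":0},{"x":0,"y":0,"z":0.0,"rx":0,"ry":0,"rz":0}]' | grep -E "pos|t_f|width"
python3 - <<'E'
from h import *
go([.8,-.01,.2]); o=get_obs();print(o['ee_rot'],o['time'])
looks('top',['old_lid','old_lid_tab','bar_tip','pry_bar'],3)
E
```

```text
eef_pos: [0.813, -0.0072, 0.2274]
contact_force: [-0.4, -0.0, -1.8]
grip_width: 0.0179
eef_pos: [0.8397, -0.0005, 0.2184]
contact_force: [-0.2, -0.3, -1.7]
grip_width: 0.0174
gp [ 0.7973 -0.0111  0.078 ] yaw 0.2482 tilt [-0.288 -0.072 -0.955] shift [-0.0335 -0.0005 -0.1173] rows 2.4 
[[ 9.25603704e-01  2.45359035e-01 -2.88195639e-01]
 [ 2.34526646e-01 -9.69431907e-01 -7.21043001e-02]
 [-2.97077490e-01 -8.49549351e-04 -9.54852996e-01]] 21.3
top old_lid 3 [ 0.6424 -0.054   0.071 ] [0.0011 0.0001 0.0013]
top old_lid_tab 3 [ 0.6869 -0.0368  0.0864] [0.0008 0.001  0.0014]
top bar_tip 3 [ 0.7058 -0.038   0.0825] [0.0005 0.0007 0.0014]
top pry_bar 3 [ 0.7957 -0.0137  0.0482] [0.0681 0.0182 0.0253]
```

```bash
python3 -m pendant '[{"x":-0.012,"y":0,"z":-0.038,"rx":0,"ry":0,"rz":0},{"x":-0.012,"y":0,"z":-0.038,"rx":0,"ry":0,"rz":0},{"x":-0.01,"y":0,"z":-0.02,"rx":0,"ry":0.1,"rz":0},{"x":-0.01,"y":0,"z":-0.02,"rx":0,"ry":0.1,"rz":0},{"x":-0.01,"y":0,"z":-0.02,"rx":0,"ry":0.098,"rz":0}]'  | grep -E "pos|t_f|width|rot"
python3 - <<'E'
from h import *
snap('top'); print(get_obs()['q'])
looks('scene',['old_lid','old_lid_tab'],3,near=np.array([.66,-.045]))
looks('top',['old_lid','old_lid_tab'],3,near=np.array([.66,-.045]))
# bar pose in tool frame
r=looks('top',['pry_bar','bar_tip'],3);o=get_obs();R=np.array(o['ee_rot']);g=np.array(o['eef_pos'])+.147*R[:,2]
for t in r: print(t,R.T@(r[t]-g))
s=snap('scene');cv2.imwrite('pics/s6.png',cv2.resize(s['img'][200:340,200:360],None,fx=4,fy=4,interpolation=3))
go([.60,-.19,.22])
E
```

```text
eef_pos: [0.8222, -0.0049, 0.3651]
ee_rot: [[0.969, 0.246, 0.002], [0.246, -0.969, 0.0], [0.002, 0.0, -1.0]]
contact_force: [0.6, 0.1, -0.3]
grip_width: 0.0177
[-0.37827768  1.0059894   0.79307415  1.01386526 -0.66875711  1.33779156
 -1.03263872]
scene old_lid 3 [ 0.6455 -0.0479  0.0687] [0.001  0.0009 0.0019]
scene old_lid_tab 2 [ 0.6823 -0.0374  0.0886] [0.0015 0.0011 0.0001]
top old_lid 3 [ 0.6445 -0.0514  0.0721] [0.0011 0.0013 0.001 ]
top old_lid_tab 3 [ 0.6882 -0.0357  0.0879] [0.0004 0.0012 0.0011]
top pry_bar 3 [ 0.8283 -0.0054  0.188 ] [0.0022 0.001  0.0014]
top bar_tip 3 [ 0.7347 -0.0281  0.1911] [0.0009 0.0008 0.0017]
pry_bar [0.00596925 0.00198142 0.02896419]
bar_tip [-0.09029071  0.00103097  0.02606303]
gp [ 0.8221 -0.0049  0.217 ] yaw 0.2478 tilt [-0.002 -0.    -1.   ] shift [-0.2607  0.1249 -0.0025] rows 5.8
```

View pics/s6.png

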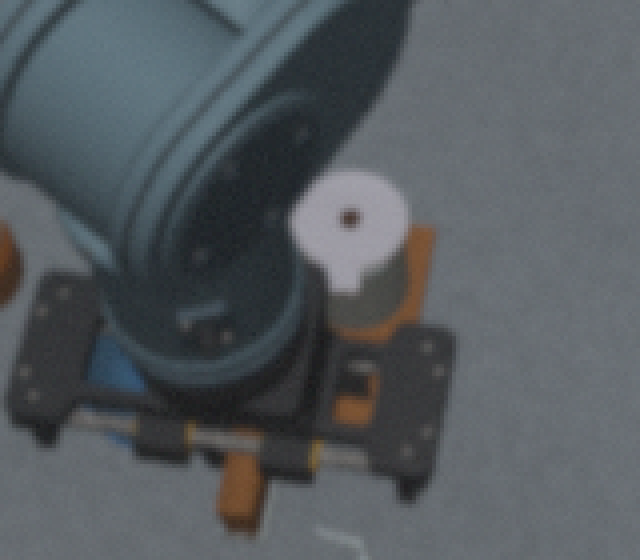

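The tab stays about 8 mm up by both cameras, so the lid is loose. Taking the bar back to the mat.

```bash
python3 -m pendant '[{"x":-0.0466,"y":0.0121,"z":0,"rx":0,"ry":0,"rz":0},{"x":-0.0466,"y":0.0121,"z":0,"rx":0,"ry":0,"rz":0},{"x":-0.0466,"y":0.0121,"z":0,"rx":0,"ry":0,"rz":0},{"x":-0.0466,"y":0.0121,"z":0,"rx":0,"ry":0,"rz":0},{"x":-0.0466,"y":0.0121,"z":0,"rx":0,"ry":0,"rz":0}]' | head -2
python3 -m pendant '[{"x":-0.0466,"y":0.0121,"z":0,"rx":0,"ry":0,"rz":0},{"x":-0.0466,"y":0.0121,"z":0,"rx":0,"ry":0,"rz":0},{"x":-0.0466,"y":0.0121,"z":0,"rx":0,"ry":0,"rz":0},{"x":-0.0466,"y":0.0121,"z":0,"rx":0,"ry":0,"rz":0}]' | head -2
python3 -m pendant '[{"x":0,"y":0,"z":0,"rx":0,"ry":0,"rz":-0.149},{"x":0,"y":0,"z":0,"rx":0,"ry":0,"rz":-0.149},{"x":0,"y":0,"z":0,"rx":0,"ry":0,"rz":-0.149},{"x":0,"y":0,"z":0,"rx":0,"ry":0,"rz":-0.149},{"x":0,"y":0,"z":0,"rx":0,"ry":0,"rz":-0.149}]' | head -2
python3 -m pendant '[{"x":0,"y":0,"z":0,"rx":0,"ry":0,"rz":-0.149},{"x":0,"y":0,"z":0,"rx":0,"ry":0,"rz":-0.149},{"x":0,"y":0,"z":0,"rx":0,"ry":0,"rz":-0.149},{"x":0,"y":0,"z":0,"rx":0,"ry":0,"rz":-0.149},{"x":0,"y":0,"z":0,"rx":0,"ry":0,"rz":-0.149}]' | head -2
python3 -m pendant '[{"x":0,"y":0,"z":0,"rx":0,"ry":0,"rz":-0.149},{"x":0,"y":0,"z":0,"rx":0,"ry":0,"rz":-0.149},{"x":0,"y":0,"z":0,"rx":0,"ry":0,"rz":-0.149},{"x":0,"y":0,"z":0,"rx":0,"ry":0,"rz":-0.149},{"x":0,"y":0,"z":0,"rx":0,"ry":0,"rz":-0.149}]' | head -2
python3 -m pendant '[{"x":0,"y":0,"z":0.03,"rx":0,"ry":0,"rz":-0.149},{"x":0,"y":0,"z":0.03,"rx":0,"ry":0,"rz":-0.149},{"x":0,"y":0,"z":0.02,"rx":0,"ry":0,"rz":-0.149},{"x":0,"y":0,"z":0.0,"rx":0,"ry":0,"rz":0}]' 
python3 -c "
from h import *
go([.4423,-.2140,.0335],np.radians(168.5))"
```

```text
time: 24.5
eef_pos: [0.6094, -0.1213, 0.3646]
time: 24.9
eef_pos: [0.4407, -0.2141, 0.3651]
time: 25.4
eef_pos: [0.4424, -0.2135, 0.3652]
time: 25.9
eef_pos: [0.4424, -0.2136, 0.3652]
time: 26.4
eef_pos: [0.4424, -0.2136, 0.3651]
time: 26.8
eef_pos: [0.4412, -0.2133, 0.283]
ee_rot: [[-0.978, 0.21, -0.006], [0.21, 0.978, 0.001], [0.006, -0.0, -1.0]]
contact_force: [-0.2, -0.2, -1.4]
grip_width: 0.0173
gripper_force: 50.0
gp [ 0.4403 -0.2132  0.136 ] yaw 2.9305 tilt [-0.006  0.001 -1.   ] shift [-0.0027 -0.0004  0.1025] rows 2.1 rz -0.0104
```

```bash
python3 -m pendant '[{"x":-0.001,"y":0,"z":0.04,"rx":0,"ry":0,"rz":-0.01},{"x":0,"y":0,"z":0.035,"rx":0,"ry":0,"rz":0},{"x":0,"y":0,"z":0.018,"rx":0,"ry":0,"rz":0},{"x":0,"y":0,"z":0.004,"rx":0,"ry":0,"rz":0},{"x":0,"y":0,"z":0.002,"rx":0,"ry":0,"rz":0}]' |grep -E "pos|t_f"
python3 -m pendant '[{"x":0,"y":0,"z":0.002,"rx":0,"ry":0,"rz":0},{"x":0,"y":0,"z":0,"rx":0,"ry":0,"rz":0}]' |grep -E "pos|t_f"
python3 -m pendant '[{"x":0,"y":0,"z":0.0015,"rx":0,"ry":0,"rz":0},{"x":0,"y":0,"z":0,"rx":0,"ry":0,"rz":0}]' |grep -E "pos|t_f"
```

```text
eef_pos: [0.4437, -0.2141, 0.1866]
contact_force: [-0.4, -0.0, -0.8]
eef_pos: [0.4437, -0.2138, 0.1848]
contact_force: [-0.3, 0.3, -1.0]
eef_pos: [0.4433, -0.2137, 0.1827]
contact_force: [0.8, -0.5, -1.3]
```

```bash
python3 -m pendant '[{"x":0,"y":0,"z":0.002,"rx":0,"ry":0,"rz":0},{"x":0,"y":0,"z":0,"rx":0,"ry":0,"rz":0}]' |grep -E "pos|t_f"
python3 -m pendant '[{"x":0,"y":0,"z":0.001,"rx":0,"ry":0,"rz":0},{"x":0,"y":0,"z":0,"rx":0,"ry":0,"rz":0}]' |grep -E "pos|t_f"
python3 -m pendant '[{"x":0,"y":0,"z":0,"rx":0,"ry":0,"rz":0},{"x":0,"y":0,"z":0,"rx":0,"ry":0,"rz":0},{"x":0,"y":0,"z":0,"rx":0,"ry":0,"rz":0},{"x":0,"y":0,"z":-0.01,"rx":0,"ry":0,"rz":0},{"x":0,"y":0,"z":-0.03,"rx":0,"ry":0,"rz":0}]' 0 |grep -E "pos|t_f|wid"
python3 -m pendant '[{"x":0,"y":0,"z":-0.045,"rx":0,"ry":0,"rz":0},{"x":0,"y":0,"z":-0.05,"rx":0,"ry":0,"rz":0},{"x":0,"y":0,"z":-0.04,"rx":0,"ry":0,"rz":0}]' |grep -E "pos|t_f|wid"
python3 - <<'E'
from h import *
go([.645,-.0495,.18],np.radians(194.2))
looks('top',['pry_bar','bar_tip','mat'],1)
E
```

```text
eef_pos: [0.4433, -0.2137, 0.1804]
contact_force: [0.5, -0.5, 2.3]
eef_pos: [0.4435, -0.2138, 0.18]
contact_force: [-0.3, 1.5, 10.2]
eef_pos: [0.4422, -0.2132, 0.2184]
contact_force: [0.4, -0.7, -1.1]
grip_width: 0.0555
eef_pos: [0.4432, -0.2137, 0.3574]
contact_force: [-0.1, 0.0, -0.5]
grip_width: 0.08
gp [ 0.4432 -0.2139  0.2104] yaw 2.9394 tilt [-0.    -0.001 -1.   ] shift [-0.1647  0.2016  0.0301] rows 5.2 rz -0.4501
top pry_bar 1 [ 0.4333 -0.2154  0.0038] [0. 0. 0.]
top bar_tip 1 [ 0.5322 -0.2361  0.0066] [0. 0. 0.]
top mat 1 [ 0.4684 -0.2181 -0.0021] [0. 0. 0.]
```

```bash
python3 -m pendant '[{"x":-0.033,"y":0.0403,"z":0,"rx":0,"ry":0,"rz":0},{"x":-0.033,"y":0.0403,"z":0,"rx":0,"ry":0,"rz":0},{"x":-0.033,"y":0.0403,"z":0,"rx":0,"ry":0,"rz":0},{"x":-0.033,"y":0.0403,"z":0,"rx":0,"ry":0,"rz":0},{"x":-0.033,"y":0.0403,"z":0,"rx":0,"ry":0,"rz":0}]' |head -2
python3 -m pendant '[{"x":0,"y":0,"z":0.02,"rx":0,"ry":0,"rz":-0.149},{"x":0,"y":0,"z":0.01,"rx":0,"ry":0,"rz":-0.149},{"x":0,"y":0,"z":0,"rx":0,"ry":0,"rz":-0.149},{"x":0,"y":0,"z":0,"rx":0,"ry":0,"rz":0}]' |head -3
python3 - <<'E'
from h import *
snap('wrist')
r=looks('wrist',['old_lid','old_lid_tab','tin_rim','fulcrum'],3,near=np.array([.66,-.045]))
go([.645,-.0495,.0875],np.radians(194.2))
E
```

```text
time: 29.6
eef_pos: [0.638, -0.0542, 0.3518]
time: 30.0
eef_pos: [0.6365, -0.056, 0.3215]
ee_rot: [[-0.97, -0.244, -0.006], [-0.244, 0.97, -0.0], [0.006, 0.001, -1.0]]
wrist old_lid 3 [ 0.643  -0.0486  0.0723] [0.0011 0.0018 0.0013]
wrist old_lid_tab 3 [ 0.6857 -0.0366  0.0898] [0.0022 0.0018 0.0011]
wrist tin_rim 1 [ 0.7151 -0.0315  0.0691] [0. 0. 0.]
wrist fulcrum 3 [ 0.7142 -0.0323  0.0672] [0.0025 0.0025 0.0012]
gp [ 0.637  -0.0559  0.1769] yaw -2.8965 tilt [-0.002 -0.001 -1.   ] shift [-0.0095  0.0043  0.0893] rows 1.8 rz -0.0027
```

```bash
python3 -m pendant '[{"x":-0.0095,"y":0.0043,"z":0.02,"rx":0,"ry":0,"rz":0},{"x":0,"y":0,"z":0.03,"rx":0,"ry":0,"rz":0},{"x":0,"y":0,"z":0.025,"rx":0,"ry":0,"rz":0},{"x":0,"y":0,"z":0.015,"rx":0,"ry":0,"rz":0}]' 0 30 |grep -E "pos|t_f|wid"
python3 -m pendant '[{"x":0,"y":0,"z":0,"rx":0,"ry":0,"rz":0},{"x":0,"y":0,"z":0,"rx":0,"ry":0,"rz":0},{"x":0,"y":0,"z":0,"rx":0,"ry":0,"rz":0},{"x":0,"y":0,"z":0,"rx":0,"ry":0,"rz":0},{"x":0,"y":0,"z":0,"rx":0,"ry":0,"rz":0}]' 255 30 |grep -E "pos|force|wid"
python3 -c "
from h import *
go([.645,-.0495,.0865])"
```

```text
eef_pos: [0.6446, -0.0493, 0.2318]
contact_force: [-0.2, -0.7, -0.5]
grip_width: 0.0881
eef_pos: [0.646, -0.0492, 0.2351]
contact_force: [1.0, 0.1, 2.8]
grip_width: 0.0654
gripper_force: 30.0
gp [ 0.6461 -0.0493  0.0881] yaw -2.8962 tilt [ 0.001 -0.    -1.   ] shift [0.0011 0.0001 0.0016] rows 0.0
```

```bash
python3 -m pendant '[{"x":0,"y":0,"z":-0.005,"rx":0,"ry":0,"rz":0},{"x":0,"y":0,"z":-0.005,"rx":0,"ry":0,"rz":0},{"x":0,"y":0,"z":-0.01,"rx":0,"ry":0,"rz":0},{"x":0,"y":0,"z":-0.03,"rx":0,"ry":0,"rz":0},{"x":0,"y":0,"z":-0.05,"rx":0,"ry":0,"rz":0}]' |grep -E "pos|force|wid"
python3 -m pendant '[{"x":0,"y":0,"z":-0.03,"rx":0,"ry":0,"rz":0},{"x":0,"y":0,"z":0,"rx":0,"ry":0,"rz":0}]' |grep -E "pos|force|wid"
python3 - <<'E'
from h import *
s=snap('scene');cv2.imwrite('pics/s7.png',cv2.resize(s['img'][180:340,180:360],None,fx=3.5,fy=3.5,interpolation=3))
looks('top',['old_lid','reject_box','tin'],2)
go([.588,.321,.2])
E
```

```text
eef_pos: [0.6444, -0.0491, 0.3331]
contact_force: [1.9, 0.2, 0.2]
grip_width: 0.066
gripper_force: 30.0
eef_pos: [0.6474, -0.0497, 0.3705]
contact_force: [-0.2, 0.5, -0.3]
grip_width: 0.0654
gripper_force: 30.0
top old_lid 2 [ 5.527e-01  7.710e-02 -4.000e-04] [0.029  0.3743 0.0005]
top reject_box 2 [ 5.872e-01  3.220e-01 -4.000e-04] [0.0016 0.0003 0.0008]
top tin 1 [ 0.5836 -0.296   0.001 ] [0. 0. 0.]
gp [ 0.6448 -0.0494  0.2158] yaw -2.8964 tilt [-0.004 -0.001 -1.   ] shift [-0.0349  0.3731  0.0159] rows 7.5
```

View pics/s7.png

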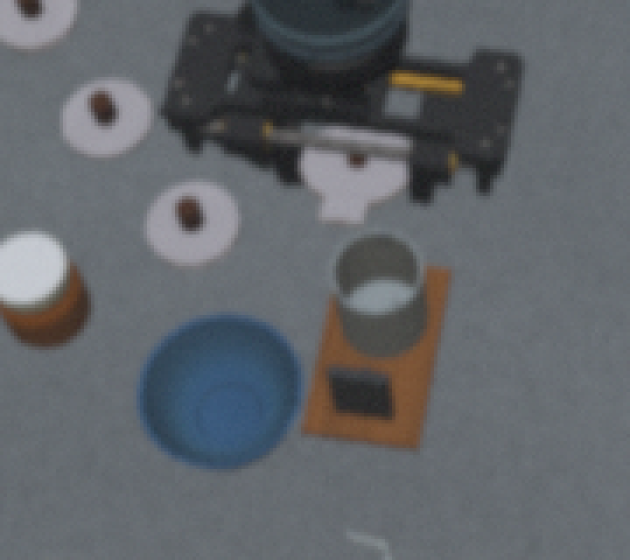

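```bash
python3 -m pendant '[{"x":-0.0044,"y":0.0466,"z":0,"rx":0,"ry":0,"rz":0},{"x":-0.0044,"y":0.0466,"z":0,"rx":0,"ry":0,"rz":0},{"x":-0.0044,"y":0.0466,"z":0,"rx":0,"ry":0,"rz":0},{"x":-0.0044,"y":0.0466,"z":0,"rx":0,"ry":0,"rz":0}]' |head -2
python3 -m pendant '[{"x":-0.0044,"y":0.0466,"z":0,"rx":0,"ry":0,"rz":0},{"x":-0.0044,"y":0.0466,"z":0,"rx":0,"ry":0,"rz":0},{"x":-0.0044,"y":0.0466,"z":0,"rx":0,"ry":0,"rz":0},{"x":-0.0044,"y":0.0466,"z":0.02,"rx":0,"ry":0,"rz":0}]' |head -2
python3 -m pendant '[{"x":0,"y":0,"z":0.04,"rx":0,"ry":0,"rz":0},{"x":0,"y":0,"z":0.04,"rx":0,"ry":0,"rz":0},{"x":0,"y":0,"z":0.03,"rx":0,"ry":0,"rz":0},{"x":0,"y":0,"z":0.018,"rx":0,"ry":0,"rz":0},{"x":0,"y":0,"z":0,"rx":0,"ry":0,"rz":0}]' |grep -E "pos|force|wid"
python3 -m pendant '[{"x":0,"y":0,"z":0,"rx":0,"ry":0,"rz":0},{"x":0,"y":0,"z":0,"rx":0,"ry":0,"rz":0},{"x":0,"y":0,"z":0,"rx":0,"ry":0,"rz":0},{"x":0,"y":0,"z":0,"rx":0,"ry":0,"rz":0}]' 38 |grep -E "pos|force|wid"
python3 -m pendant '[{"x":0,"y":0,"z":-0.03,"rx":0,"ry":0,"rz":0},{"x":0,"y":0,"z":-0.05,"rx":0,"ry":0,"rz":0},{"x":0,"y":0,"z":-0.05,"rx":0,"ry":0,"rz":0},{"x":0,"y":0,"z":0,"rx":0,"ry":0,"rz":0}]' |grep -E "pos|t_force|wid"
python3 - <<'E'
from h import *
for c in ['top','scene','wrist']:
    s=snap(c); find(c,s,['old_lid'],n=2); 
    find(c,s,['man1'],n=6,th=.3)
E
```

```text
time: 33.25
eef_pos: [0.6169, 0.1375, 0.3634]
time: 33.65
eef_pos: [0.5897, 0.3224, 0.3462]
eef_pos: [0.588, 0.3194, 0.2133]
contact_force: [-0.3, 0.6, -0.3]
grip_width: 0.0656
gripper_force: 30.0
eef_pos: [0.5895, 0.3202, 0.2174]
contact_force: [-0.4, -0.0, -0.1]
grip_width: 0.0751
gripper_force: 0.0
eef_pos: [0.5917, 0.3211, 0.3547]
contact_force: [0.9, 0.2, -0.6]
grip_width: 0.0753
top old_lid 0.63 [0.5889 0.3156 0.0034] [224 222]
top old_lid 0.34 [ 7.482e-01 -1.141e-01 -5.000e-04] [360 178]
scene old_lid 0.92 [0.5901 0.3212 0.0022] [442 308]
scene man1 0.75 [ 0.4719 -0.2152 -0.0024] [261 195]
scene man1 0.53 [0.5898 0.322  0.0028] [443 308]
scene man1 0.49 [0.5253 0.4498 0.0032] [503 304]
scene man1 0.43 [0.4337 0.1424 0.001 ] [392 229]
wrist old_lid 0.76 [0.5891 0.3191 0.008 ] [315 223]
wrist man1 0.88 [0.5265 0.4509 0.0015] [469 192]
wrist man1 0.67 [0.4436 0.3379 0.0006] [377  65]
```

Old lid is in the box. The three men are at (.525,.450), (.440,.335) and (.435,.142). Fetching the first one.

```bash
python3 - <<'E'
from h import *
go([.5257,.4505,.12])
E
```

```text
gp [0.5885 0.3197 0.1979] yaw -2.8963 tilt [-0.004 -0.002 -1.   ] shift [0.0289 0.1422 0.0779] rows 3.3
```

```bash
python3 -m pendant '[{"x":0.0096,"y":0.0474,"z":0,"rx":0,"ry":0,"rz":0},{"x":0.0096,"y":0.0474,"z":0,"rx":0,"ry":0,"rz":0},{"x":0.0096,"y":0.0474,"z":0.015,"rx":0,"ry":0,"rz":0},{"x":0,"y":0,"z":0.03,"rx":0,"ry":0,"rz":0},{"x":0,"y":0,"z":0,"rx":0,"ry":0,"rz":0}]' 125 |grep -E "pos|t_force|wid"
python3 - <<'E'
from h import *
snap('wrist')
r=looks('wrist',['man1'],3,near=np.array([.5257,.4505]))
go([r['man1'][0],r['man1'][1],.023])
E
```

```text
eef_pos: [0.5243, 0.4509, 0.2967]
contact_force: [0.4, -0.9, -1.1]
grip_width: 0.0445
wrist man1 3 [0.5286 0.4524 0.0035] [0.0015 0.0024 0.0019]
gp [0.5281 0.4497 0.1558] yaw -2.8982 tilt [-0.     0.001 -1.   ] shift [-0.0011  0.0023  0.1328] rows 2.7
```

```bash
python3 -m pendant '[{"x":-0.001,"y":0.002,"z":0.04,"rx":0,"ry":0,"rz":0},{"x":0,"y":0,"z":0.045,"rx":0,"ry":0,"rz":0},{"x":0,"y":0,"z":0.035,"rx":0,"ry":0,"rz":0},{"x":0,"y":0,"z":0.0125,"rx":0,"ry":0,"rz":0},{"x":0,"y":0,"z":0,"rx":0,"ry":0,"rz":0}]' |grep -E "pos|t_force|wid"
python3 -m pendant '[{"x":0,"y":0,"z":0,"rx":0,"ry":0,"rz":0},{"x":0,"y":0,"z":0,"rx":0,"ry":0,"rz":0},{"x":0,"y":0,"z":0,"rx":0,"ry":0,"rz":0},{"x":0,"y":0,"z":0,"rx":0,"ry":0,"rz":0},{"x":0,"y":0,"z":0,"rx":0,"ry":0,"rz":0}]' 255 15 |grep -E "pos|force|wid"
python3 -m pendant '[{"x":0,"y":0,"z":-0.03,"rx":0,"ry":0,"rz":0},{"x":0,"y":0,"z":-0.05,"rx":0,"ry":0,"rz":0},{"x":0,"y":0,"z":-0.05,"rx":0,"ry":0,"rz":0},{"x":0,"y":0,"z":0,"rx":0,"ry":0,"rz":0}]' |grep -E "pos|force|wid"
python3 - <<'E'
from h import *
go([.653,-.0495,.105])
E
```

```text
eef_pos: [0.5274, 0.4521, 0.169]
contact_force: [-0.3, -0.0, -0.0]
grip_width: 0.0451
eef_pos: [0.5275, 0.4527, 0.1696]
contact_force: [-0.5, -0.6, 3.7]
grip_width: 0.0173
gripper_force: 15.0
eef_pos: [0.5298, 0.4543, 0.3069]
contact_force: [-0.0, 0.9, 0.2]
grip_width: 0.017
gripper_force: 15.0
gp [0.5309 0.4556 0.16  ] yaw -2.8967 tilt [ 0.008  0.008 -1.   ] shift [ 0.0045 -0.5199  0.0517] rows 10.4
```

```bash
python3 -m pendant '[{"x":0.0004,"y":-0.0473,"z":0,"rx":0,"ry":0,"rz":0},{"x":0.0004,"y":-0.0473,"z":0,"rx":0,"ry":0,"rz":0},{"x":0.0004,"y":-0.0473,"z":0,"rx":0,"ry":0,"rz":0},{"x":0.0004,"y":-0.0473,"z":0,"rx":0,"ry":0,"rz":0},{"x":0.0004,"y":-0.0473,"z":0,"rx":0,"ry":0,"rz":0}]' |head -2
python3 -m pendant '[{"x":0.0004,"y":-0.0473,"z":0,"rx":0,"ry":0,"rz":0},{"x":0.0004,"y":-0.0473,"z":0,"rx":0,"ry":0,"rz":0},{"x":0.0004,"y":-0.0473,"z":0,"rx":0,"ry":0,"rz":0},{"x":0.0004,"y":-0.0473,"z":0,"rx":0,"ry":0,"rz":0},{"x":0.0004,"y":-0.0473,"z":0,"rx":0,"ry":0,"rz":0}]' |head -2
python3 -m pendant '[{"x":0.0004,"y":-0.0473,"z":0,"rx":0,"ry":0,"rz":0},{"x":0,"y":0,"z":0,"rx":0,"ry":0,"rz":0}]' |head -2
python3 - <<'E'
from h import *
go([.653,-.0495,.105])
E
```

```text
time: 38.15
eef_pos: [0.583, 0.2208, 0.2985]
time: 38.65
eef_pos: [0.6385, -0.0091, 0.2985]
time: 38.85
eef_pos: [0.6497, -0.0627, 0.2987]
gp [ 0.6495 -0.0637  0.1517] yaw -2.9072 tilt [-0.001 -0.007 -1.   ] shift [-0.0068  0.0133  0.0466] rows 1.0
```

```bash
python3 -m pendant '[{"x":-0.0068,"y":0.0135,"z":0.015,"rx":0,"ry":0,"rz":0},{"x":0,"y":0,"z":0.02,"rx":0,"ry":0,"rz":0},{"x":0,"y":0,"z":0.0116,"rx":0,"ry":0,"rz":0},{"x":0,"y":0,"z":0,"rx":0,"ry":0,"rz":0},{"x":0,"y":0,"z":0,"rx":0,"ry":0,"rz":0}]' |head -2
python3 -m pendant '[{"x":0,"y":0,"z":0,"rx":0,"ry":0,"rz":0},{"x":0,"y":0,"z":0,"rx":0,"ry":0,"rz":0},{"x":0,"y":0,"z":0,"rx":0,"ry":0,"rz":0}]' 125 |grep -E "pos|force|wid"
python3 -m pendant '[{"x":0,"y":0,"z":-0.03,"rx":0,"ry":0,"rz":0},{"x":0,"y":0,"z":-0.03,"rx":0,"ry":0,"rz":0},{"x":0,"y":0,"z":0,"rx":0,"ry":0,"rz":0}]' |grep -E "pos|wid"
python3 - <<'E'
from h import *
looks('top',['man1'],1,near=np.array([.645,-.05]))
s=snap('top'); find('top',s,['man1'],n=5); s=snap('scene');find('scene',s,['man1'],n=5)
go([.4375,.1420,.12])
E
```

```text
time: 39.35
eef_pos: [0.6527, -0.0374, 0.2519]
eef_pos: [0.653, -0.0385, 0.2529]
contact_force: [-0.6, 0.4, 0.4]
grip_width: 0.039
gripper_force: 0.0
eef_pos: [0.6546, -0.0388, 0.317]
grip_width: 0.0448
top man1 0.61 [0.4421 0.3343 0.0016] [216 268]
top man1 0.47 [ 0.436   0.1426 -0.0022] [277 272]
scene man1 0.48 [0.4328 0.1455 0.0023] [394 229]
scene man1 0.37 [0.4409 0.334  0.0009] [465 258]
gp [ 0.6518 -0.0384  0.1641] yaw -2.8963 tilt [-0.004 -0.    -1.   ] shift [0.1639 0.227  0.0448] rows 5.7
```

```bash
python3 -m pendant '[{"x":0.0328,"y":0.0454,"z":0,"rx":0,"ry":0,"rz":0},{"x":0.0328,"y":0.0454,"z":0,"rx":0,"ry":0,"rz":0},{"x":0.0328,"y":0.0454,"z":0,"rx":0,"ry":0,"rz":0},{"x":0.0328,"y":0.0454,"z":0,"rx":0,"ry":0,"rz":0},{"x":0.0328,"y":0.0454,"z":0.03,"rx":0,"ry":0,"rz":0}]' |head -2
python3 -m pendant '[{"x":0,"y":0,"z":0,"rx":0,"ry":0,"rz":0},{"x":0,"y":0,"z":0,"rx":0,"ry":0,"rz":0}]' |head -2
python3 - <<'E'
from h import *
r=looks('wrist',['man1'],3,near=np.array([.436,.142]))
go([r['man1'][0],r['man1'][1],.023])
E
```

```text
time: 40.75
eef_pos: [0.4652, 0.1203, 0.2901]
time: 40.95
eef_pos: [0.4654, 0.1192, 0.2882]
wrist man1 3 [0.4348 0.1401 0.0021] [0.001  0.0013 0.0003]
gp [0.4668 0.1179 0.1421] yaw -2.8983 tilt [-0.001 -0.001 -1.   ] shift [0.0256 0.0293 0.1191] rows 2.5
```

```bash
python3 -m pendant '[{"x":0.0254,"y":0.0293,"z":0,"rx":0,"ry":0,"rz":0},{"x":0,"y":0,"z":0.04,"rx":0,"ry":0,"rz":0},{"x":0,"y":0,"z":0.04,"rx":0,"ry":0,"rz":0},{"x":0,"y":0,"z":0.03,"rx":0,"ry":0,"rz":0},{"x":0,"y":0,"z":0.0085,"rx":0,"ry":0,"rz":0}]' |grep -E "pos|t_force|wid"
python3 -m pendant '[{"x":0,"y":0,"z":0,"rx":0,"ry":0,"rz":0},{"x":0,"y":0,"z":0,"rx":0,"ry":0,"rz":0},{"x":0,"y":0,"z":0,"rx":0,"ry":0,"rz":0},{"x":0,"y":0,"z":0,"rx":0,"ry":0,"rz":0},{"x":0,"y":0,"z":0,"rx":0,"ry":0,"rz":0}]' 255 15 |grep -E "pos|force|wid"
python3 -m pendant '[{"x":0,"y":0,"z":-0.03,"rx":0,"ry":0,"rz":0},{"x":0,"y":0,"z":-0.05,"rx":0,"ry":0,"rz":0},{"x":0,"y":0,"z":-0.05,"rx":0,"ry":0,"rz":0},{"x":0,"y":0,"z":0,"rx":0,"ry":0,"rz":0},{"x":0,"y":0,"z":0,"rx":0,"ry":0,"rz":0}]' |grep -E "pos|force|wid"
python3 - <<'E'
from h import *
go([.637,-.0545,.105])
E
```

```text
eef_pos: [0.4335, 0.1403, 0.1682]
contact_force: [-0.6, 0.5, -0.1]
grip_width: 0.0452
eef_pos: [0.4349, 0.1411, 0.1716]
contact_force: [-1.7, -1.3, 8.6]
grip_width: 0.0172
gripper_force: 15.0
eef_pos: [0.4347, 0.1412, 0.3019]
contact_force: [0.0, 0.4, -0.7]
grip_width: 0.0171
gripper_force: 15.0
gp [0.4348 0.1413 0.1549] yaw -2.8963 tilt [ 0.001  0.001 -1.   ] shift [-0.1485 -0.2391  0.05  ] rows 5.7
```

```bash
python3 -m pendant '[{"x":-0.0213,"y":-0.0342,"z":0,"rx":0,"ry":0,"rz":0},{"x":-0.0213,"y":-0.0342,"z":0,"rx":0,"ry":0,"rz":0},{"x":-0.0213,"y":-0.0342,"z":0,"rx":0,"ry":0,"rz":0},{"x":-0.0213,"y":-0.0342,"z":0,"rx":0,"ry":0,"rz":0},{"x":-0.0213,"y":-0.0342,"z":0,"rx":0,"ry":0,"rz":0}]' |head -2
python3 -m pendant '[{"x":-0.0213,"y":-0.0342,"z":0,"rx":0,"ry":0,"rz":0},{"x":-0.0213,"y":-0.0342,"z":0,"rx":0,"ry":0,"rz":0},{"x":0,"y":0,"z":0,"rx":0,"ry":0,"rz":0},{"x":0,"y":0,"z":0,"rx":0,"ry":0,"rz":0},{"x":0,"y":0,"z":0,"rx":0,"ry":0,"rz":0}]' |head -2
python3 - <<'E'
from h import *
go([.637,-.0545,.105])
E
```

```text
time: 43.25
eef_pos: [0.5795, -0.0002, 0.2983]
time: 43.75
eef_pos: [0.6362, -0.0538, 0.2987]
gp [ 0.6354 -0.0537  0.1517] yaw -2.8951 tilt [-0.005  0.    -1.   ] shift [-0.0016 -0.0012  0.0467] rows 0.9
```

```bash
python3 -m pendant '[{"x":-0.0016,"y":-0.0012,"z":0.02,"rx":0,"ry":0,"rz":0},{"x":0,"y":0,"z":0.02,"rx":0,"ry":0,"rz":0},{"x":0,"y":0,"z":0.0067,"rx":0,"ry":0,"rz":0},{"x":0,"y":0,"z":0,"rx":0,"ry":0,"rz":0}]' |head -2
python3 -m pendant '[{"x":0,"y":0,"z":0,"rx":0,"ry":0,"rz":0},{"x":0,"y":0,"z":0,"rx":0,"ry":0,"rz":0},{"x":0,"y":0,"z":0,"rx":0,"ry":0,"rz":0}]' 125 |grep -E "pos|force|wid"
python3 -m pendant '[{"x":0,"y":0,"z":-0.03,"rx":0,"ry":0,"rz":0},{"x":0,"y":0,"z":-0.03,"rx":0,"ry":0,"rz":0},{"x":0,"y":0,"z":0,"rx":0,"ry":0,"rz":0}]' |grep -E "pos|wid"
python3 - <<'E'
from h import *
go([.441,.3345,.12])
E
```

```text
time: 44.15
eef_pos: [0.638, -0.0547, 0.2524]
eef_pos: [0.6392, -0.0558, 0.2544]
contact_force: [-1.1, -0.3, 0.7]
grip_width: 0.0391
gripper_force: 0.0
eef_pos: [0.6408, -0.0561, 0.3183]
grip_width: 0.0451
gp [ 0.6417 -0.0562  0.1713] yaw -2.8966 tilt [ 0.006 -0.001 -1.   ] shift [0.1003 0.4278 0.0497] rows 8.8
```

```bash
python3 -m pendant '[{"x":0.01,"y":0.0428,"z":0,"rx":0,"ry":0,"rz":0},{"x":0.01,"y":0.0428,"z":0,"rx":0,"ry":0,"rz":0},{"x":0.01,"y":0.0428,"z":0,"rx":0,"ry":0,"rz":0},{"x":0.01,"y":0.0428,"z":0,"rx":0,"ry":0,"rz":0},{"x":0.01,"y":0.0428,"z":0,"rx":0,"ry":0,"rz":0}]' |head -2
python3 -m pendant '[{"x":0.01,"y":0.0428,"z":0,"rx":0,"ry":0,"rz":0},{"x":0.01,"y":0.0428,"z":0,"rx":0,"ry":0,"rz":0},{"x":0.01,"y":0.0428,"z":0,"rx":0,"ry":0,"rz":0},{"x":0.01,"y":0.0428,"z":0,"rx":0,"ry":0,"rz":0},{"x":0.01,"y":0.0428,"z":0.03,"rx":0,"ry":0,"rz":0}]' |head -2
python3 -m pendant '[{"x":0,"y":0,"z":0,"rx":0,"ry":0,"rz":0},{"x":0,"y":0,"z":0,"rx":0,"ry":0,"rz":0},{"x":0,"y":0,"z":0,"rx":0,"ry":0,"rz":0}]' |head -2
python3 - <<'E'
from h import *
r=looks('wrist',['man1'],3,near=np.array([.441,.334]))
go([r['man1'][0],r['man1'][1],.0255])
s=snap('scene','s8');s=snap('top','t8')
E
```

```text
time: 45.25
eef_pos: [0.5375, 0.141, 0.3135]
time: 45.75
eef_pos: [0.4395, 0.3355, 0.288]
time: 46.05
eef_pos: [0.4402, 0.3315, 0.2857]
wrist man1 3 [ 4.430e-01  3.386e-01 -4.000e-04] [0.0017 0.0012 0.002 ]
gp [0.4397 0.3321 0.1388] yaw -2.8978 tilt [-0.001 -0.    -1.   ] shift [-0.0049  0.0055  0.1133] rows 2.3
```

```bash
python3 -m pendant '[{"x":-0.0035,"y":0.004,"z":0.02,"rx":0,"ry":0,"rz":0},{"x":0,"y":0,"z":0.04,"rx":0,"ry":0,"rz":0},{"x":0,"y":0,"z":0.03,"rx":0,"ry":0,"rz":0},{"x":0,"y":0,"z":0.023,"rx":0,"ry":0,"rz":0}]' |grep -E "pos|t_force|wid"
python3 -m pendant '[{"x":0,"y":0,"z":0,"rx":0,"ry":0,"rz":0},{"x":0,"y":0,"z":0,"rx":0,"ry":0,"rz":0},{"x":0,"y":0,"z":0,"rx":0,"ry":0,"rz":0},{"x":0,"y":0,"z":0,"rx":0,"ry":0,"rz":0},{"x":0,"y":0,"z":0,"rx":0,"ry":0,"rz":0}]' 255 15 |grep -E "pos|force|wid"
python3 -m pendant '[{"x":0,"y":0,"z":-0.03,"rx":0,"ry":0,"rz":0},{"x":0,"y":0,"z":-0.05,"rx":0,"ry":0,"rz":0},{"x":0,"y":0,"z":-0.05,"rx":0,"ry":0,"rz":0},{"x":0,"y":0,"z":0,"rx":0,"ry":0,"rz":0},{"x":0,"y":0,"z":0,"rx":0,"ry":0,"rz":0}]' |grep -E "pos|force|wid"
python3 - <<'E'
from h import *
go([.642,-.0600,.105])
t=cv2.imread('pics/t8.png');s=cv2.imread('pics/s8.png')
a=cv2.resize(t[130:330,150:500],(700,400),interpolation=3)
b=cv2.resize(t[180:220,320:360],(190,190),interpolation=3);c=cv2.resize(s[235:285,260:315],(209,190),interpolation=3)
o=np.zeros((600,700,3),np.uint8);o[:400]=a;o[405:595,:190]=b;o[405:595,200:409]=c
cv2.imwrite('pics/c8.png',o)
E
```

```text
eef_pos: [0.4411, 0.3371, 0.1707]
contact_force: [0.0, -0.1, 0.1]
grip_width: 0.0447
eef_pos: [0.4421, 0.3379, 0.1738]
contact_force: [0.6, -0.2, 4.8]
grip_width: 0.0171
gripper_force: 15.0
eef_pos: [0.442, 0.3377, 0.3041]
contact_force: [-0.7, -0.0, -0.5]
grip_width: 0.017
gripper_force: 15.0
gp [0.442  0.338  0.1571] yaw -2.8964 tilt [ 0.     0.002 -1.   ] shift [-0.0973 -0.4347  0.0515] rows 9.0
```

View pics/c8.png

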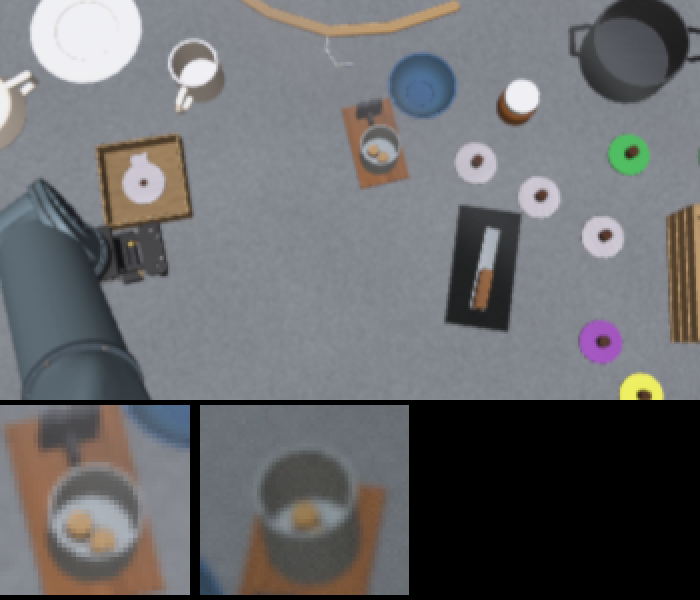

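Both men are in the tin and the old lid is in the box. The third silver lid has been knocked to about pixel (603,236), so I'll re-measure it before reaching for it.

```bash
python3 -m pendant '[{"x":-0.0106,"y":-0.0437,"z":0,"rx":0,"ry":0,"rz":0},{"x":-0.0106,"y":-0.0437,"z":0,"rx":0,"ry":0,"rz":0},{"x":-0.0106,"y":-0.0437,"z":0,"rx":0,"ry":0,"rz":0},{"x":-0.0106,"y":-0.0437,"z":0,"rx":0,"ry":0,"rz":0},{"x":-0.0106,"y":-0.0437,"z":0,"rx":0,"ry":0,"rz":0}]' |head -2
python3 -m pendant '[{"x":-0.0106,"y":-0.0437,"z":0,"rx":0,"ry":0,"rz":0},{"x":-0.0106,"y":-0.0437,"z":0,"rx":0,"ry":0,"rz":0},{"x":-0.0106,"y":-0.0437,"z":0,"rx":0,"ry":0,"rz":0},{"x":-0.0106,"y":-0.0437,"z":0,"rx":0,"ry":0,"rz":0},{"x":-0.0106,"y":-0.0437,"z":0,"rx":0,"ry":0,"rz":0}]' |head -2
python3 -m pendant '[{"x":0,"y":0,"z":0,"rx":0,"ry":0,"rz":0},{"x":0,"y":0,"z":0,"rx":0,"ry":0,"rz":0},{"x":0,"y":0,"z":0,"rx":0,"ry":0,"rz":0}]' |head -2
python3 - <<'E'
from h import *
go([.651,-.0600,.105])
E
```

```text
time: 48.35
eef_pos: [0.546, 0.1366, 0.3007]
time: 48.85
eef_pos: [0.6505, -0.0623, 0.3003]
time: 49.15
eef_pos: [0.6499, -0.0591, 0.3009]
gp [ 0.6492 -0.059   0.1539] yaw -2.8947 tilt [-0.005  0.001 -1.   ] shift [-0.0017 -0.0015  0.0489] rows 1.0
```

```bash
python3 -m pendant '[{"x":-0.0017,"y":-0.0015,"z":0.02,"rx":0,"ry":0,"rz":0},{"x":0,"y":0,"z":0.02,"rx":0,"ry":0,"rz":0},{"x":0,"y":0,"z":0.0089,"rx":0,"ry":0,"rz":0},{"x":0,"y":0,"z":0,"rx":0,"ry":0,"rz":0}]' |head -2
python3 -m pendant '[{"x":0,"y":0,"z":0,"rx":0,"ry":0,"rz":0},{"x":0,"y":0,"z":0,"rx":0,"ry":0,"rz":0},{"x":0,"y":0,"z":0,"rx":0,"ry":0,"rz":0}]' 125 |grep -E "pos|force|wid"
python3 -m pendant '[{"x":0,"y":0,"z":-0.03,"rx":0,"ry":0,"rz":0},{"x":0.01,"y":-0.03,"z":-0.04,"rx":0,"ry":0,"rz":0},{"x":0.01,"y":-0.045,"z":0,"rx":0,"ry":0,"rz":0},{"x":0.01,"y":-0.045,"z":0,"rx":0,"ry":0,"rz":0},{"x":0,"y":0,"z":0,"rx":0,"ry":0,"rz":0}]' |grep -E "pos|wid"
python3 -m pendant '[{"x":0,"y":0,"z":0,"rx":0,"ry":0,"rz":0},{"x":0,"y":0,"z":0,"rx":0,"ry":0,"rz":0}]' |grep -E "pos|wid"
python3 - <<'E'
from h import *
s=snap('wrist','w9')
for c in ['wrist','top','scene']:
    s=snap(c);find(c,s,['lid_a'],n=8)
    find(c,s,['man1'],n=4,th=.25); find(c,s,['tin_rim'],n=1)
t=snap('top');s=snap('scene')
b=cv2.resize(t['img'][180:220,320:360],(400,400),interpolation=3);c=cv2.resize(s['img'][235:285,260:315],(400,400),interpolation=3)
cv2.imwrite('pics/c9.png',np.hstack([b,c]))
E
```

```text
time: 49.55
eef_pos: [0.6516, -0.0602, 0.2518]
eef_pos: [0.653, -0.0617, 0.2544]
contact_force: [-0.4, 0.6, 0.4]
grip_width: 0.0389
gripper_force: 0.0
eef_pos: [0.6513, -0.1941, 0.324]
grip_width: 0.0449
eef_pos: [0.653, -0.1834, 0.3228]
grip_width: 0.045
wrist lid_a 0.86 [ 0.6551 -0.4495  0.0009] [ 11 153]
wrist lid_a 0.79 [ 0.6372 -0.2041 -0.0023] [296 202]
wrist lid_a 0.56 [ 0.5796 -0.303  -0.0017] [195 105]
wrist man1 0.62 [ 0.6526 -0.0364  0.0094] [473 266]
wrist man1 0.32 [ 0.6455 -0.0486  0.0028] [460 253]
wrist tin_rim 0.59 [ 0.6406 -0.0436  0.0841] [517 284]
top lid_a 0.84 [ 0.5217 -0.4003  0.0019] [449 248]
top lid_a 0.83 [ 0.6533 -0.4473 -0.0044] [462 209]
top lid_a 0.81 [ 0.3602 -0.3969 -0.0008] [449 300]
top lid_a 0.8 [ 0.2778 -0.4548 -0.006 ] [468 327]
top lid_a 0.5 [ 0.5822 -0.2996 -0.0015] [417 229]
top man1 0.58 [ 0.6486 -0.0544  0.0268] [341 205]
top man1 0.54 [ 0.6393 -0.0538  0.0089] [341 209]
top man1 0.47 [ 0.6513 -0.0407  0.0044] [336 206]
top tin_rim 0.87 [ 0.6426 -0.0492  0.0806] [340 203]
scene lid_a 0.89 [ 0.6379 -0.2027 -0.0029] [235 247]
scene lid_a 0.84 [ 0.6532 -0.4482 -0.0042] [150 219]
scene lid_a 0.57 [ 0.585  -0.3005 -0.0014] [212 217]
scene lid_a 0.41 [ 0.525  -0.4058 -0.002 ] [189 187]
scene lid_a 0.41 [ 0.3591 -0.3984 -0.0006] [221 143]
scene man1 0.45 [ 0.636  -0.0527  0.0136] [289 265]
scene man1 0.41 [ 0.528  -0.3996 -0.0028] [190 189]
scene tin_rim 0.63 [ 0.6456 -0.0516  0.0775] [286 257]
```

View pics/c9.png

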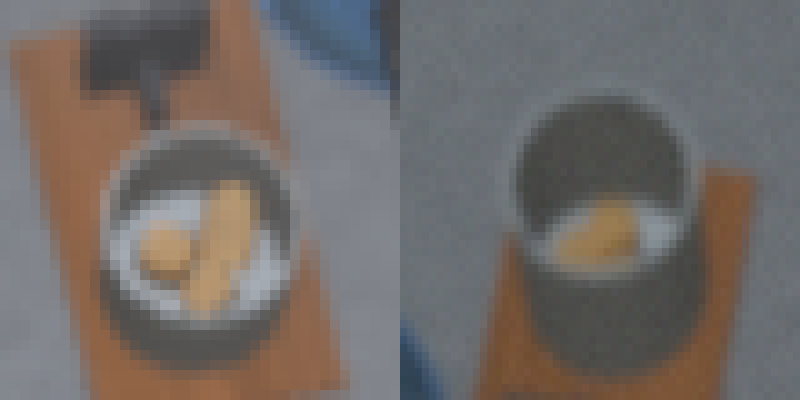

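View pics/w9.png

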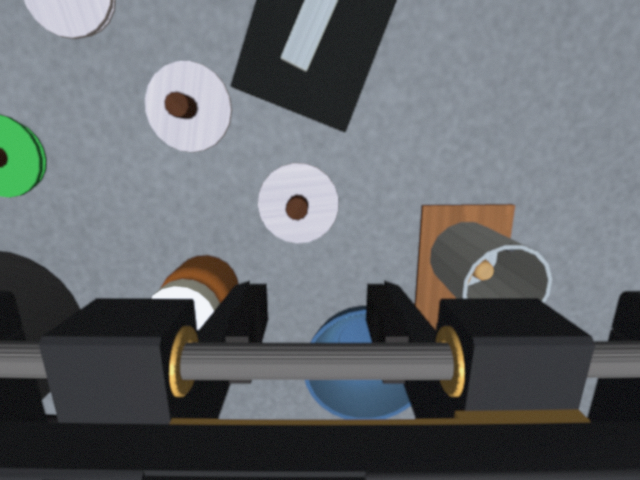

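All three men lie low in the tin. Spare lid A is at wrist pixel (297,203): silver disc with a dark knob, not coloured. Reaching for it first.

```bash
python3 - <<'E'
from h import *
r=looks('wrist',['lid_a'],3,near=np.array([.6375,-.2035]))
go([.6375,-.2035,.0395])
E
```

```text
wrist lid_a 3 [ 0.6378 -0.2029  0.0018] [0.0008 0.0012 0.0005]
gp [ 0.6525 -0.1849  0.1757] yaw -2.8963 tilt [-0.002 -0.001 -1.   ] shift [ 0.0188 -0.0144  0.1362] rows 2.8
```

```bash
python3 -m pendant '[{"x":0.0188,"y":-0.0144,"z":0.02,"rx":0,"ry":0,"rz":0},{"x":0,"y":0,"z":0.045,"rx":0,"ry":0,"rz":0},{"x":0,"y":0,"z":0.04,"rx":0,"ry":0,"rz":0},{"x":0,"y":0,"z":0.025,"rx":0,"ry":0,"rz":0},{"x":0,"y":0,"z":0.006,"rx":0,"ry":0,"rz":0}]' |grep -E "pos|t_force|wid"
python3 -m pendant '[{"x":0,"y":0,"z":0,"rx":0,"ry":0,"rz":0},{"x":0,"y":0,"z":0,"rx":0,"ry":0,"rz":0},{"x":0,"y":0,"z":0,"rx":0,"ry":0,"rz":0},{"x":0,"y":0,"z":0,"rx":0,"ry":0,"rz":0},{"x":0,"y":0,"z":0,"rx":0,"ry":0,"rz":0}]' 255 50 |grep -E "pos|force|wid"
python3 -m pendant '[{"x":0,"y":0,"z":-0.03,"rx":0,"ry":0,"rz":0},{"x":0,"y":0,"z":-0.05,"rx":0,"ry":0,"rz":0},{"x":0,"y":0,"z":-0.05,"rx":0,"ry":0,"rz":0},{"x":0,"y":0,"z":0,"rx":0,"ry":0,"rz":0},{"x":0,"y":0,"z":0,"rx":0,"ry":0,"rz":0}]' |grep -E "pos|force|wid"
python3 - <<'E'
from h import *
for c in ['top','scene']:
  r=looks(c,['lid_a'],2,near=np.array([.6375,-.2035]))
go([.645,-.0495,.15])
E
```

```text
eef_pos: [0.6363, -0.2029, 0.1833]
contact_force: [0.4, 0.8, 0.8]
grip_width: 0.0449
eef_pos: [0.6386, -0.2036, 0.1884]
contact_force: [-1.2, 1.7, 6.8]
grip_width: 0.0166
gripper_force: 50.0
eef_pos: [0.6384, -0.2035, 0.3185]
contact_force: [-0.6, -0.3, -1.3]
grip_width: 0.0165
gripper_force: 50.0
scene lid_a 1 [ 0.6363 -0.2023  0.1231] [0. 0. 0.]
gp [ 0.6373 -0.2033  0.1687] yaw -2.8964 tilt [-0.003 -0.    -1.   ] shift [-0.0449  0.1473  0.0187] rows 3.1
```

```bash
python3 -m pendant '[{"x":-0.0150,"y":0.0491,"z":0,"rx":0,"ry":0,"rz":0},{"x":-0.0150,"y":0.0491,"z":0,"rx":0,"ry":0,"rz":0},{"x":-0.0150,"y":0.0491,"z":0,"rx":0,"ry":0,"rz":0},{"x":0,"y":0,"z":0.01,"rx":0,"ry":0,"rz":0},{"x":0,"y":0,"z":0,"rx":0,"ry":0,"rz":0}]' |head -2
python3 -m pendant '[{"x":0,"y":0,"z":0,"rx":0,"ry":0,"rz":0},{"x":0,"y":0,"z":0,"rx":0,"ry":0,"rz":0},{"x":0,"y":0,"z":0,"rx":0,"ry":0,"rz":0}]' |grep -E "pos|t_f"
python3 - <<'E'
from h import *
for c in ['top','scene','wrist']:
  r=looks(c,['lid_a'],2,near=np.array([.645,-.0495]))
  r=looks(c,['tin_rim','tin'],2,near=np.array([.645,-.0495]))
go([.645,-.0495,.125],np.radians(194))
E
```

```text
time: 54.0
eef_pos: [0.6453, -0.0516, 0.3051]
eef_pos: [0.6457, -0.0553, 0.3069]
contact_force: [0.5, -0.3, -0.8]
scene lid_a 1 [ 0.6461 -0.052   0.1152] [0. 0. 0.]
scene tin_rim 2 [ 0.6493 -0.0499  0.0804] [0.0008 0.0016 0.0011]
scene tin 2 [ 0.644  -0.05   -0.0021] [0.0004 0.0016 0.0007]
wrist lid_a 2 [ 0.6435 -0.0554  0.1181] [0.0004 0.0003 0.0012]
wrist tin 2 [ 0.645  -0.0472  0.0036] [0.0013 0.0014 0.0015]
gp [ 0.6454 -0.0536  0.1596] yaw -2.8963 tilt [-0.002 -0.    -1.   ] shift [-0.0006  0.0041  0.0346] rows 0.7 rz 0.0009
```

```bash
python3 -m pendant '[{"x":-0.0006,"y":0.0041,"z":0.015,"rx":0,"ry":0,"rz":0},{"x":0,"y":0,"z":0.015,"rx":0,"ry":0,"rz":0},{"x":0,"y":0,"z":0.002,"rx":0,"ry":0,"rz":0},{"x":0,"y":0,"z":0,"rx":0,"ry":0,"rz":0},{"x":0,"y":0,"z":0,"rx":0,"ry":0,"rz":0}]' |grep -E "pos|t_f"
python3 -m pendant '[{"x":0,"y":0,"z":0.003,"rx":0,"ry":0,"rz":0},{"x":0,"y":0,"z":0.002,"rx":0,"ry":0,"rz":0},{"x":0,"y":0,"z":0,"rx":0,"ry":0,"rz":0}]' |grep -E "pos|t_f"
python3 -m pendant '[{"x":0,"y":0,"z":0.002,"rx":0,"ry":0,"rz":0},{"x":0,"y":0,"z":0.001,"rx":0,"ry":0,"rz":0},{"x":0,"y":0,"z":0,"rx":0,"ry":0,"rz":0}]' |grep -E "pos|t_f"
python3 -m pendant '[{"x":0,"y":0,"z":0.001,"rx":0,"ry":0,"rz":0},{"x":0,"y":0,"z":0.001,"rx":0,"ry":0,"rz":0},{"x":0,"y":0,"z":0,"rx":0,"ry":0,"rz":0}]' |grep -E "pos|t_f"
python3 -m pendant '[{"x":0,"y":0,"z":0.001,"rx":0,"ry":0,"rz":0},{"x":0,"y":0,"z":0.001,"rx":0,"ry":0,"rz":0},{"x":0,"y":0,"z":0,"rx":0,"ry":0,"rz":0}]' |grep -E "pos|t_f"
python3 -c "
from h import *
go([.645,-.0495,.110])
print(get_obs()['torque'])"
```

```text
eef_pos: [0.6454, -0.0495, 0.2746]
contact_force: [0.0, 0.4, -0.1]
eef_pos: [0.6451, -0.0495, 0.2694]
contact_force: [0.4, 0.2, -0.6]
eef_pos: [0.6458, -0.0493, 0.268]
contact_force: [-2.4, 0.1, 8.1]
eef_pos: [0.6462, -0.0492, 0.2676]
contact_force: [-4.9, 2.5, 18.1]
eef_pos: [0.6466, -0.0491, 0.2673]
contact_force: [-8.5, 1.4, 30.3]
gp [ 0.6469 -0.0491  0.1203] yaw -2.8963 tilt [ 0.002  0.    -1.   ] shift [0.0019 0.     0.0103] rows 0.2 
[ 0.22794085  2.1112909  -0.07792499]
```

```bash
python3 -m pendant '[{"x":0,"y":0,"z":-0.0025,"rx":0,"ry":0,"rz":0},{"x":0,"y":0,"z":0,"rx":0,"ry":0,"rz":0}]' |grep -E "pos|t_f"
python3 -m pendant '[{"x":-0.001,"y":0,"z":0,"rx":0,"ry":0,"rz":0},{"x":0,"y":0,"z":0,"rx":0,"ry":0,"rz":0}]' |grep -E "pos|t_f"
python3 -m pendant '[{"x":-0.001,"y":0,"z":0,"rx":0,"ry":0,"rz":0},{"x":0,"y":0,"z":0,"rx":0,"ry":0,"rz":0}]' |grep -E "pos|t_f"
python3 -m pendant '[{"x":-0.001,"y":0,"z":0,"rx":0,"ry":0,"rz":0},{"x":0,"y":0,"z":0,"rx":0,"ry":0,"rz":0}]' |grep -E "pos|t_f"
python3 -c "
from h import *
o=get_obs();print(o['torque'],o['contact_force'],o['time'])"
```

```text
eef_pos: [0.6461, -0.0493, 0.2677]
contact_force: [-4.2, 1.0, 16.0]
eef_pos: [0.6467, -0.0491, 0.2676]
contact_force: [-5.9, 0.6, 16.3]
eef_pos: [0.6473, -0.049, 0.2675]
contact_force: [-7.2, 0.8, 18.5]
eef_pos: [0.6478, -0.049, 0.2675]
contact_force: [-9.7, -0.3, 21.4]
[-0.09127146  2.29144779 -0.10998882] [-9.69288457 -0.26537183 21.4054943 ] 58.3
```

```bash
python3 -m pendant '[{"x":0,"y":0,"z":-0.003,"rx":0,"ry":0,"rz":0},{"x":0.001,"y":0,"z":0,"rx":0,"ry":0,"rz":0},{"x":0,"y":0,"z":0,"rx":0,"ry":0,"rz":0}]' |grep -E "pos|t_f"
python3 -m pendant '[{"x":0.001,"y":0,"z":0,"rx":0,"ry":0,"rz":0},{"x":0,"y":0,"z":0,"rx":0,"ry":0,"rz":0}]' |grep -E "pos|t_f"
python3 -m pendant '[{"x":0.001,"y":0,"z":0,"rx":0,"ry":0,"rz":0},{"x":0,"y":0,"z":0,"rx":0,"ry":0,"rz":0}]' |grep -E "pos|t_f"
python3 -m pendant '[{"x":0.001,"y":0,"z":0,"rx":0,"ry":0,"rz":0},{"x":0,"y":0,"z":0,"rx":0,"ry":0,"rz":0}]' |grep -E "pos|t_f"
python3 -m pendant '[{"x":0.001,"y":0,"z":0,"rx":0,"ry":0,"rz":0},{"x":0,"y":0,"z":0,"rx":0,"ry":0,"rz":0}]' |grep -E "pos|t_f"
python3 -m pendant '[{"x":0.001,"y":0,"z":0,"rx":0,"ry":0,"rz":0},{"x":0,"y":0,"z":0,"rx":0,"ry":0,"rz":0}]' |grep -E "pos|t_f"
```

```text
eef_pos: [0.6473, -0.0489, 0.2682]
contact_force: [-0.6, 0.1, 1.9]
eef_pos: [0.6466, -0.049, 0.2683]
contact_force: [2.6, -0.2, 2.1]
eef_pos: [0.6455, -0.0493, 0.2684]
contact_force: [1.3, 0.8, 3.1]
eef_pos: [0.6445, -0.0496, 0.2684]
contact_force: [2.6, 0.9, 3.6]
eef_pos: [0.6434, -0.0499, 0.2683]
contact_force: [2.9, 1.1, 4.6]
eef_pos: [0.6425, -0.0501, 0.2684]
contact_force: [3.1, 1.1, 5.0]
```

```bash
python3 -m pendant '[{"x":-0.0025,"y":0.001,"z":0,"rx":0,"ry":0,"rz":0},{"x":0,"y":0.001,"z":0,"rx":0,"ry":0,"rz":0},{"x":0,"y":0.001,"z":0,"rx":0,"ry":0,"rz":0},{"x":0,"y":0,"z":0,"rx":0,"ry":0,"rz":0}]' |grep -E "pos|t_f"
python3 -m pendant '[{"x":0,"y":-0.001,"z":0,"rx":0,"ry":0,"rz":0},{"x":0,"y":-0.001,"z":0,"rx":0,"ry":0,"rz":0},{"x":0,"y":0,"z":0,"rx":0,"ry":0,"rz":0}]' |grep -E "pos|t_f"
python3 -m pendant '[{"x":0,"y":-0.001,"z":0,"rx":0,"ry":0,"rz":0},{"x":0,"y":-0.001,"z":0,"rx":0,"ry":0,"rz":0},{"x":0,"y":0,"z":0,"rx":0,"ry":0,"rz":0}]' |grep -E "pos|t_f"
python3 -m pendant '[{"x":0,"y":-0.001,"z":0,"rx":0,"ry":0,"rz":0},{"x":0,"y":-0.001,"z":0,"rx":0,"ry":0,"rz":0},{"x":0,"y":0,"z":0,"rx":0,"ry":0,"rz":0}]' |grep -E "pos|t_f"
python3 -c "
from h import *
go([.6375,-.2035,.17])"
```

```text
eef_pos: [0.6434, -0.0488, 0.2681]
contact_force: [0.1, -4.4, 6.6]
eef_pos: [0.6437, -0.0493, 0.2681]
contact_force: [-1.1, -0.5, 8.1]
eef_pos: [0.644, -0.0498, 0.268]
contact_force: [-2.8, 3.5, 9.6]
eef_pos: [0.6444, -0.0503, 0.268]
contact_force: [-3.6, 6.3, 9.7]
gp [ 0.6435 -0.0499  0.121 ] yaw -2.8951 tilt [-0.006  0.003 -1.   ] shift [ 0.0435 -0.1473 -0.0494] rows 3.2
```

Lid A slides across the rim at constant height, and 30 N straight down does not move it. Its plug seems too big, so back to its place.

```bash
python3 -m pendant '[{"x":0,"y":0,"z":-0.03,"rx":0,"ry":0,"rz":0},{"x":0.0145,"y":-0.0491,"z":-0.019,"rx":0,"ry":0,"rz":0},{"x":0.0145,"y":-0.0491,"z":0,"rx":0,"ry":0,"rz":0},{"x":0.0145,"y":-0.0491,"z":0,"rx":0,"ry":0,"rz":0},{"x":0,"y":0,"z":0,"rx":0,"ry":0,"rz":0}]' |grep -E "pos|t_f"
python3 -m pendant '[{"x":0,"y":0,"z":0.03,"rx":0,"ry":0,"rz":0},{"x":0,"y":0,"z":0.05,"rx":0,"ry":0,"rz":0},{"x":0,"y":0,"z":0.03,"rx":0,"ry":0,"rz":0},{"x":0,"y":0,"z":0.01,"rx":0,"ry":0,"rz":0},{"x":0,"y":0,"z":0,"rx":0,"ry":0,"rz":0}]' |grep -E "pos|t_f"
python3 -c "
from h import *
go([.6375,-.2035,.0415])"
```

```text
eef_pos: [0.6358, -0.2093, 0.3144]
contact_force: [0.8, -0.8, -0.9]
eef_pos: [0.6378, -0.1989, 0.1935]
contact_force: [0.2, -0.0, -0.3]
gp [ 0.6367 -0.1989  0.0465] yaw -2.8965 tilt [-0.007  0.    -1.   ] shift [ 0.0003 -0.0047  0.005 ] rows 0.1
```

```bash
python3 -m pendant '[{"x":0,"y":0,"z":0.003,"rx":0,"ry":0,"rz":0},{"x":0,"y":0,"z":0.002,"rx":0,"ry":0,"rz":0},{"x":0,"y":0,"z":0,"rx":0,"ry":0,"rz":0}]' |grep -E "pos|t_f"
python3 -m pendant '[{"x":0,"y":0,"z":0,"rx":0,"ry":0,"rz":0},{"x":0,"y":0,"z":0,"rx":0,"ry":0,"rz":0},{"x":0,"y":0,"z":-0.002,"rx":0,"ry":0,"rz":0},{"x":0,"y":0,"z":-0.03,"rx":0,"ry":0,"rz":0},{"x":0,"y":0,"z":-0.05,"rx":0,"ry":0,"rz":0}]' 125 |grep -E "pos|wid"
python3 -m pendant '[{"x":0,"y":0,"z":-0.05,"rx":0,"ry":0,"rz":0},{"x":0.03,"y":-0.033,"z":0,"rx":0,"ry":0,"rz":0},{"x":0.03,"y":-0.033,"z":0,"rx":0,"ry":0,"rz":0},{"x":0,"y":0,"z":0,"rx":0,"ry":0,"rz":0},{"x":0,"y":0,"z":0,"rx":0,"ry":0,"rz":0}]' |grep -E "pos|wid"
python3 - <<'E'
from h import *
snap('wrist')
r=looks('wrist',['lid_a'],3,near=np.array([.583,-.301]));p=r['lid_a']
looks('wrist',['lid_a'],1,near=np.array([.637,-.201]))
go([p[0],p[1],.0425])
E
```

```text
eef_pos: [0.6396, -0.1994, 0.1918]
contact_force: [-0.6, -0.5, 0.6]
eef_pos: [0.6378, -0.1986, 0.2704]
grip_width: 0.0453
eef_pos: [0.5964, -0.2793, 0.3231]
grip_width: 0.0449
wrist lid_a 3 [ 5.800e-01 -3.032e-01 -5.000e-04] [0.0016 0.0019 0.0013]
wrist lid_a 1 [ 6.377e-01 -2.020e-01  1.000e-04] [0. 0. 0.]
gp [ 0.5972 -0.2773  0.1756] yaw -2.8954 tilt [-0.002 -0.    -1.   ] shift [ 0.0227 -0.021   0.1331] rows 2.7
```

```bash
python3 -m pendant '[{"x":0.022,"y":-0.0202,"z":0.02,"rx":0,"ry":0,"rz":0},{"x":0,"y":0,"z":0.045,"rx":0,"ry":0,"rz":0},{"x":0,"y":0,"z":0.04,"rx":0,"ry":0,"rz":0},{"x":0,"y":0,"z":0.022,"rx":0,"ry":0,"rz":0},{"x":0,"y":0,"z":0.006,"rx":0,"ry":0,"rz":0}]' |grep -E "pos|t_force|wid"
python3 -m pendant '[{"x":0,"y":0,"z":0,"rx":0,"ry":0,"rz":0},{"x":0,"y":0,"z":0,"rx":0,"ry":0,"rz":0},{"x":0,"y":0,"z":0,"rx":0,"ry":0,"rz":0},{"x":0,"y":0,"z":0,"rx":0,"ry":0,"rz":0},{"x":0,"y":0,"z":0,"rx":0,"ry":0,"rz":0}]' 255 50 |grep -E "pos|force|wid"
python3 -c "
from h import *
go([0.58,-.3,.17])"
python3 -m pendant '[{"x":0,"y":0,"z":-0.03,"rx":0,"ry":0,"rz":0},{"x":0,"y":0,"z":-0.05,"rx":0,"ry":0,"rz":0},{"x":0,"y":0,"z":-0.05,"rx":0,"ry":0,"rz":0},{"x":0,"y":0,"z":0,"rx":0,"ry":0,"rz":0},{"x":0,"y":0,"z":0,"rx":0,"ry":0,"rz":0}]' |grep -E "pos|force|wid"
python3 - <<'E'
from h import *
looks('scene',['lid_a'],2,near=np.array([.581,-.302]))
go([.645,-.0495,.16])
E
```

```text
eef_pos: [0.5794, -0.302, 0.1867]
contact_force: [-0.7, -0.1, -0.9]
grip_width: 0.0451
eef_pos: [0.5812, -0.3031, 0.1913]
contact_force: [-1.9, -0.4, 6.4]
grip_width: 0.017
gripper_force: 50.0
gp [ 0.5813 -0.3033  0.0443] yaw -2.8963 tilt [ 0.    -0.002 -1.   ] shift [ 0.0005  0.0033 -0.1257] rows 2.5 
eef_pos: [0.581, -0.3028, 0.3212]
contact_force: [-0.7, 0.0, -0.8]
grip_width: 0.0165
gripper_force: 50.0
gp [ 0.5794 -0.3022  0.1708] yaw -2.8963 tilt [-0.005  0.001 -1.   ] shift [-0.125   0.2291  0.0107] rows 5.2
```

```bash
python3 -m pendant '[{"x":-0.0208,"y":0.0382,"z":0,"rx":0,"ry":0,"rz":0},{"x":-0.0208,"y":0.0382,"z":0,"rx":0,"ry":0,"rz":0},{"x":-0.0208,"y":0.0382,"z":0,"rx":0,"ry":0,"rz":0},{"x":-0.0208,"y":0.0382,"z":0,"rx":0,"ry":0,"rz":0},{"x":-0.0208,"y":0.0382,"z":0,"rx":0,"ry":0,"rz":0}]' |head -2
python3 -m pendant '[{"x":-0.0208,"y":0.0382,"z":0,"rx":0,"ry":0,"rz":0},{"x":0,"y":0,"z":0,"rx":0,"ry":0,"rz":0},{"x":0,"y":0,"z":0,"rx":0,"ry":0,"rz":0},{"x":0,"y":0,"z":0,"rx":0,"ry":0,"rz":0}]' |head -2
python3 - <<'E'
from h import *
for c in ['scene','wrist']: looks(c,['lid_a','tin_rim'],2,near=np.array([.645,-.0495]))
go([.645,-.0495,.130],np.radians(194))
E
```

```text
time: 65.85
eef_pos: [0.6351, -0.0904, 0.318]
time: 66.25
eef_pos: [0.6457, -0.0518, 0.3186]
scene lid_a 1 [ 0.6481 -0.0493  0.1253] [0. 0. 0.]
scene tin_rim 2 [ 0.648  -0.0497  0.0768] [0.0002 0.0009 0.0004]
wrist lid_a 2 [ 0.6444 -0.0516  0.1295] [0.0015 0.001  0.0019]
gp [ 0.646  -0.0502  0.1725] yaw -2.8964 tilt [-0.002 -0.    -1.   ] shift [0.0007 0.0009 0.0425] rows 0.9 rz 0.0009
```

```bash
python3 -m pendant '[{"x":0.0005,"y":0.0007,"z":0.025,"rx":0,"ry":0,"rz":0},{"x":0,"y":0,"z":0.014,"rx":0,"ry":0,"rz":0},{"x":0,"y":0,"z":0.004,"rx":0,"ry":0,"rz":0},{"x":0,"y":0,"z":0,"rx":0,"ry":0,"rz":0},{"x":0,"y":0,"z":0,"rx":0,"ry":0,"rz":0}]' |grep -E "pos|t_f"
python3 -m pendant '[{"x":0,"y":0,"z":0.002,"rx":0,"ry":0,"rz":0},{"x":0,"y":0,"z":0.001,"rx":0,"ry":0,"rz":0},{"x":0,"y":0,"z":0,"rx":0,"ry":0,"rz":0}]' |grep -E "pos|t_f"
python3 -m pendant '[{"x":0,"y":0,"z":0.001,"rx":0,"ry":0,"rz":0},{"x":0,"y":0,"z":0.001,"rx":0,"ry":0,"rz":0},{"x":0,"y":0,"z":0,"rx":0,"ry":0,"rz":0}]' |grep -E "pos|t_f"
python3 -m pendant '[{"x":0,"y":0,"z":0.001,"rx":0,"ry":0,"rz":0},{"x":0,"y":0,"z":0.001,"rx":0,"ry":0,"rz":0},{"x":0,"y":0,"z":0,"rx":0,"ry":0,"rz":0}]' |grep -E "pos|t_f"
python3 -m pendant '[{"x":0,"y":0,"z":0.001,"rx":0,"ry":0,"rz":0},{"x":0,"y":0,"z":0,"rx":0,"ry":0,"rz":0}]' |grep -E "pos|t_f"
```

```text
eef_pos: [0.6458, -0.0496, 0.2771]
contact_force: [0.2, 0.5, -1.2]
eef_pos: [0.6455, -0.0495, 0.2737]
contact_force: [-0.2, -0.3, -1.0]
eef_pos: [0.6454, -0.0495, 0.2713]
contact_force: [-0.1, 0.2, -0.6]
eef_pos: [0.6454, -0.0495, 0.2693]
contact_force: [-0.4, 0.8, -0.5]
eef_pos: [0.6454, -0.0496, 0.2684]
contact_force: [0.4, -0.2, -0.3]
```

```bash
python3 -m pendant '[{"x":0,"y":0,"z":0.001,"rx":0,"ry":0,"rz":0},{"x":0,"y":0,"z":0.001,"rx":0,"ry":0,"rz":0},{"x":0,"y":0,"z":0,"rx":0,"ry":0,"rz":0}]' |grep -E "pos|t_f"
python3 -m pendant '[{"x":0,"y":0,"z":0.001,"rx":0,"ry":0,"rz":0},{"x":0,"y":0,"z":0.001,"rx":0,"ry":0,"rz":0},{"x":0,"y":0,"z":0,"rx":0,"ry":0,"rz":0}]' |grep -E "pos|t_f"
python3 -m pendant '[{"x":0,"y":0,"z":0.001,"rx":0,"ry":0,"rz":0},{"x":0,"y":0,"z":0.001,"rx":0,"ry":0,"rz":0},{"x":0,"y":0,"z":0,"rx":0,"ry":0,"rz":0}]' |grep -E "pos|t_f"
python3 -m pendant '[{"x":0,"y":0,"z":0.001,"rx":0,"ry":0,"rz":0},{"x":0,"y":0,"z":0.001,"rx":0,"ry":0,"rz":0},{"x":0,"y":0,"z":0,"rx":0,"ry":0,"rz":0}]' |grep -E "pos|t_f"
```

```text
eef_pos: [0.6456, -0.0498, 0.2673]
contact_force: [-1.9, 0.4, 5.5]
eef_pos: [0.6456, -0.0499, 0.2663]
contact_force: [-5.9, -0.1, 13.6]
eef_pos: [0.6455, -0.0498, 0.2622]
contact_force: [2.2, -2.1, -3.6]
eef_pos: [0.6453, -0.0493, 0.2601]
contact_force: [0.1, 0.8, -0.4]
```

```bash
python3 -m pendant '[{"x":0,"y":0,"z":0.001,"rx":0,"ry":0,"rz":0},{"x":0,"y":0,"z":0.001,"rx":0,"ry":0,"rz":0},{"x":0,"y":0,"z":0,"rx":0,"ry":0,"rz":0}]' |grep -E "pos|t_f"
python3 -m pendant '[{"x":0,"y":0,"z":0.001,"rx":0,"ry":0,"rz":0},{"x":0,"y":0,"z":0.001,"rx":0,"ry":0,"rz":0},{"x":0,"y":0,"z":0,"rx":0,"ry":0,"rz":0}]' |grep -E "pos|t_f"
python3 -m pendant '[{"x":0,"y":0,"z":0.001,"rx":0,"ry":0,"rz":0},{"x":0,"y":0,"z":0.001,"rx":0,"ry":0,"rz":0},{"x":0,"y":0,"z":0,"rx":0,"ry":0,"rz":0}]' |grep -E "pos|t_f|wid"
```

```text
eef_pos: [0.6454, -0.0493, 0.2598]
contact_force: [-4.5, 1.3, 10.0]
eef_pos: [0.6455, -0.0494, 0.2596]
contact_force: [-10.0, 1.0, 24.5]
eef_pos: [0.6455, -0.0494, 0.2595]
contact_force: [-17.2, 1.5, 38.6]
grip_width: 0.0169
```

It hit a solid stop at the expected home height. Easing off, releasing, rising and checking.

```bash
python3 -m pendant '[{"x":0,"y":0,"z":-0.003,"rx":0,"ry":0,"rz":0},{"x":0,"y":0,"z":-0.003,"rx":0,"ry":0,"rz":0},{"x":0,"y":0,"z":0,"rx":0,"ry":0,"rz":0}]' |grep -E "pos|t_f"
python3 -m pendant '[{"x":0,"y":0,"z":0,"rx":0,"ry":0,"rz":0},{"x":0,"y":0,"z":0,"rx":0,"ry":0,"rz":0},{"x":0,"y":0,"z":0,"rx":0,"ry":0,"rz":0},{"x":0,"y":0,"z":-0.02,"rx":0,"ry":0,"rz":0},{"x":0,"y":0,"z":-0.04,"rx":0,"ry":0,"rz":0}]' 125 |grep -E "pos|t_f|wid"
python3 -m pendant '[{"x":0,"y":0,"z":-0.05,"rx":0,"ry":0,"rz":0},{"x":0.03,"y":0.03,"z":-0.02,"rx":0,"ry":0,"rz":0},{"x":0.03,"y":0.04,"z":0,"rx":0,"ry":0,"rz":0},{"x":0.03,"y":0.04,"z":0,"rx":0,"ry":0,"rz":0},{"x":0,"y":0,"z":0,"rx":0,"ry":0,"rz":0}]' |grep -E "pos|t_f|wid"
python3 -m pendant '[{"x":0,"y":0,"z":0,"rx":0,"ry":0,"rz":0},{"x":0,"y":0,"z":0,"rx":0,"ry":0,"rz":0},{"x":0,"y":0,"z":0,"rx":0,"ry":0,"rz":0}]' |head -1
python3 - <<'E'
from h import *
for c in ['scene','top','wrist']: looks(c,['lid_a'],3,near=np.array([.645,-.0495]))
find('top',snap('top'),['lid_a','man1','pry_bar','old_lid'],n=7)
s=snap('scene','s10');t=snap('top','t10')
b=cv2.resize(t['img'][120:360,150:500],(800,548),interpolation=3);cv2.imwrite('pics/c10.png',b)
c=cv2.resize(s['img'][150:330,140:380],(800,600),interpolation=3);cv2.imwrite('pics/c11.png',c)
E
```

```text
eef_pos: [0.6453, -0.0494, 0.2604]
contact_force: [-0.8, -0.9, -2.2]
eef_pos: [0.6442, -0.0493, 0.318]
contact_force: [0.9, -1.1, 0.2]
grip_width: 0.0447
eef_pos: [0.5273, 0.0398, 0.3903]
contact_force: [-0.0, 0.1, -0.0]
grip_width: 0.0448
time: 72.15
top lid_a 1 [ 0.6451 -0.0451  0.0683] [0. 0. 0.]
wrist lid_a 3 [ 0.6446 -0.0502  0.0683] [0.0005 0.0011 0.0007]
top lid_a 0.8 [ 3.574e-01 -3.953e-01  2.000e-04] [448 301]
top lid_a 0.75 [ 0.6438 -0.0449  0.07  ] [339 203]
top lid_a 0.74 [ 0.6521 -0.4462 -0.0025] [462 209]
top lid_a 0.69 [ 0.5221 -0.3994 -0.004 ] [448 249]
top lid_a 0.58 [ 0.2789 -0.4546 -0.0042] [468 327]
top lid_a 0.55 [ 6.321e-01 -1.961e-01  5.000e-04] [385 213]
top pry_bar 0.8 [ 0.4318 -0.2139  0.0061] [391 275]
top old_lid 0.88 [0.5914 0.3153 0.0026] [224 221]
```

View pics/c10.png

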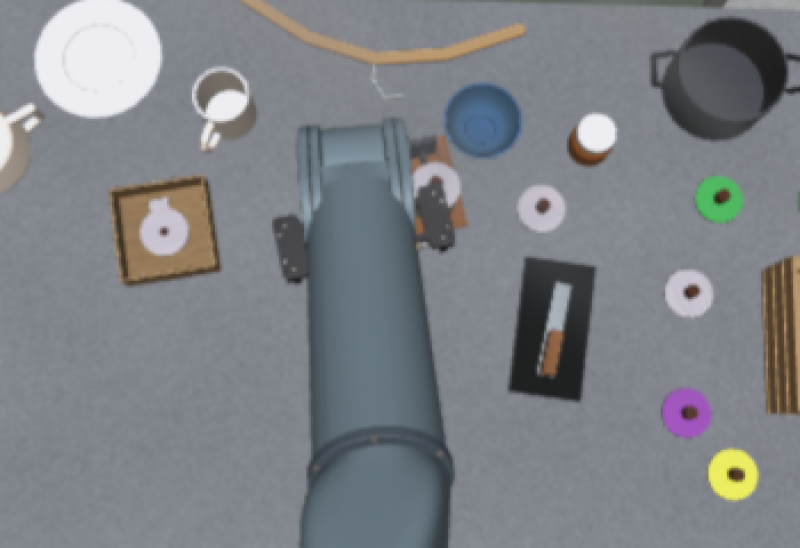

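View pics/c11.png

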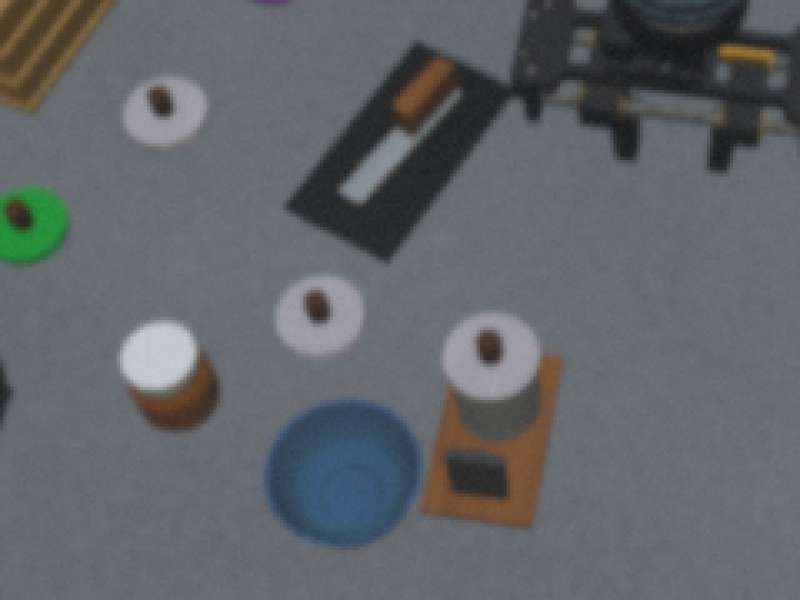

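Everything is where it should be. The new lid's origin is at z = 0.068 (home), the old lid is in the box, the bar is on the mat, the other two silver lids lie on the bench and no men are left out.

```bash
python3 -c "
from h import *
print(arm.sign_off())"
```

```text
the job is handed in; nothing more can be done
None
```

The job is handed in at about 73 s of the 210 s: the old lid is in the reject box, the bar is back on its mat, all three men found are in the tin, and lid b is pressed fully home. Lid a did not fit, lid c did not need trying, and both lie on the bench.

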